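# Put the vise jaws away in their case

## Robot

A 7-joint arm with a two-finger parallel gripper is mounted at the origin on the work surface. World frame = base frame: x ahead of the robot, y to its left, z up, the work surface at z = 0. Lengths are in m, angles in rad, forces in N, time in s.
With the tool pointing down it reaches from about 0.425 to 0.875 m from the base axis. Payload 4.7 kg.
Tool frame: the origin (TCP) lies on the mounting face of the last link; the fingertips stand 182 mm ahead of it and the grasp point (between the pads) lies 164 mm ahead of it; x points along the fingers, y is the direction in which the jaws open and shut, and the axes are right-handed (so a half turn about x gives the same grasp; the last joint's range is limited). The gripper opens to 87 mm and grips with 3 to 60 N. Pads are 19 mm wide; open, the fingers measure 117 mm over their backs; the gripper's body (75 mm by 190 mm) begins 51 mm behind the grasp point.
Start: joints at [1.329, 0.321, -0.07, 1.45, 0.023, 1.371, -0.057], TCP at [0.164, -0.629, 0.405] pointing down, gripper open.
Joint ranges: [-2.86, 2.86], [-0.3, 2.09], [-1.38, 1.24], [0.06, 2.45], [-1.56, 4.7], [0.09, 2.05], [-2.69, 2.69]. Speed limits (rad/s): [2.57, 2.57, 3.14, 3.14, 3.14, 3.14, 3.14].

## Interface

Orientations are given as a rotation vector (axis times angle).
In Python, from bench import monitor, get_image, ctrl gives the robot as it stands.
- The arm moves only by the shell command python3 -m creep 'ROWS' [FORCE]. ROWS is JSON, a list of rows, each a list of 7 numbers: the shift along the tool's x, y, z in mm, then the turn, a rotation vector about the tool's x, y, z in rad, then the finger opening in mm, from 0 to 87. A call has 1 to 5 rows; each row shifts and turns the commanded pose from where the row before left it, along the tool's axes as they then stand; what a row does not reach is not made up. A row lasts 1/10 s, in which the tool goes at most 50 mm and 8.59 degrees, less where a joint would pass 70% of its speed; a pose out of reach is approached as far as the arm can. A call is refused whole if a number of a shift passes 50 or a number of a turn 0.15, either way. A call with a gripper value outside its range is refused whole. The fingers move at their own pace and stop on an object; FORCE is the grip in N (left out, the last holds). Time passes only in rows, so rows that do not move let the fingers close. It gives the time, the measured TCP pose, the force and the opening at its end, in the units of the state.
- monitor.get_state(): the state, without advancing time (a new reading comes with each control period).
- get_image(name): name is "side" or "top" or "wrist"; returns a dict with "img" (420x560x3 uint8, red, green, blue), "mtx" (3x3 intrinsics, pixels), "view" (4x4, takes a point from world to camera coordinates). Camera axes: x right, y up, looking along -z (the intrinsics and any distortion apply to the point x, -y, -z); pixel columns grow to the right and rows downward; lengths in m; the calibration is good to about 2 mm. A picture is of the moment at which its call begins. There is no depth.
- ctrl.close_job(): hands the job in, once; it reports no verdict.
The state is a dict: "time": time; "joint_positions": joint angles; "qd": joint speeds; "joint_torque": joint torques, N m; "position": TCP position; "tool_rot": TCP orientation; "ft_force": force on the tool from outside, world axes, zero at the start; "torque": the same for the moment, N m; "grip_width": opening from 0.0 (shut) to 1.0 (fully open).
Only numpy, scipy, OpenCV 4.12 (cv2) and the standard library are available. Lean on these libraries where they do the work, as an engineer would, in place of code of your own. Each camera call takes 0.05 s, during which the arm holds its last target.

## Task

Put the loose T-shaped vise jaws away in their storage case: lift the lid off by its knob and set it down flat in the middle of the black rubber mat, then lay every jaw on the bench, rib up, in a recess of its own and press each one fully home so that its base is flush with the deck. When all are home, put the lid back on the case so that it sits down level all round, and leave the other things on the bench where they are.

Things in the scene. Friction and masses are not known exactly. Their poses are not given: they have to be found in the camera images.
- case: fixed blue storage case with a grey deck, seen from above 210 x 210 mm. Origin: centre of its underside, on the bench; z up. The grey deck (190 x 190) has its top at 34 mm; around it runs a blue ledge 10 mm wide at 24 mm height on which the lid's rim rests. The deck has six rectangular recesses (two rows of three; 66 mm between centres along y, 90 along x), long side along the case's x
- lid: loose blue lid, an upside-down tray 208 x 208 mm, walls 5 thick, inside 37 deep, top 42 above the rim, 0.4 kg. Black flat-sided knob 44 (x) x 22 (y) in the middle, 42 to 72 above the rim. Origin: centre of the rim's underside; z up. Starts closed: rim on the case's ledge, origin 24 mm above the case's, sides in line, 4 mm play all round
- mat: fixed black rubber mat 250 x 250 x 6 mm on the bench, the place for the lid. Origin: centre of the underside
- recess0 (a point): centre of a recess's mouth, level with the deck's top; x along its length, z up. Opening 78 (x) x 44 (y) mm. Its floor is a stiff black pad 8 mm below the mouth; a push of about 8 N moves it to its stop at 16 mm, where it stays. A jaw laid in stands 8 mm proud until pressed; home, its base is level with the deck and only the rib stands out. Any jaw fits any recess
- recess1 (a point): centre of a recess's mouth, level with the deck's top; x along its length, z up. Opening 78 (x) x 44 (y) mm. Its floor is a stiff black pad 8 mm below the mouth; a push of about 8 N moves it to its stop at 16 mm, where it stays. A jaw laid in stands 8 mm proud until pressed; home, its base is level with the deck and only the rib stands out. Any jaw fits any recess
- recess2 (a point): centre of a recess's mouth, level with the deck's top; x along its length, z up. Opening 78 (x) x 44 (y) mm. Its floor is a stiff black pad 8 mm below the mouth; a push of about 8 N moves it to its stop at 16 mm, where it stays. A jaw laid in stands 8 mm proud until pressed; home, its base is level with the deck and only the rib stands out. Any jaw fits any recess
- recess3 (a point): centre of a recess's mouth, level with the deck's top; x along its length, z up. Opening 78 (x) x 44 (y) mm. Its floor is a stiff black pad 8 mm below the mouth; a push of about 8 N moves it to its stop at 16 mm, where it stays. A jaw laid in stands 8 mm proud until pressed; home, its base is level with the deck and only the rib stands out. Any jaw fits any recess
- recess4 (a point): centre of a recess's mouth, level with the deck's top; x along its length, z up. Opening 78 (x) x 44 (y) mm. Its floor is a stiff black pad 8 mm below the mouth; a push of about 8 N moves it to its stop at 16 mm, where it stays. A jaw laid in stands 8 mm proud until pressed; home, its base is level with the deck and only the rib stands out. Any jaw fits any recess
- recess5 (a point): centre of a recess's mouth, level with the deck's top; x along its length, z up. Opening 78 (x) x 44 (y) mm. Its floor is a stiff black pad 8 mm below the mouth; a push of about 8 N moves it to its stop at 16 mm, where it stays. A jaw laid in stands 8 mm proud until pressed; home, its base is level with the deck and only the rib stands out. Any jaw fits any recess
- jaw0: loose T-section steel vise jaw: flat base 70 (x) x 36 (y) x 16 high, grip rib 50 (x) x 14 (y) x 24 high centred on top (40 high in all, 0.25 kg). Origin: centre of the underside; z up when on its base; same turned half round. All jaws are alike; three to five are present, None from the start means absent
- jaw1: loose T-section steel vise jaw: flat base 70 (x) x 36 (y) x 16 high, grip rib 50 (x) x 14 (y) x 24 high centred on top (40 high in all, 0.25 kg). Origin: centre of the underside; z up when on its base; same turned half round. All jaws are alike; three to five are present, None from the start means absent
- jaw2: loose T-section steel vise jaw: flat base 70 (x) x 36 (y) x 16 high, grip rib 50 (x) x 14 (y) x 24 high centred on top (40 high in all, 0.25 kg). Origin: centre of the underside; z up when on its base; same turned half round. All jaws are alike; three to five are present, None from the start means absent
- jaw3: loose T-section steel vise jaw: flat base 70 (x) x 36 (y) x 16 high, grip rib 50 (x) x 14 (y) x 24 high centred on top (40 high in all, 0.25 kg). Origin: centre of the underside; z up when on its base; same turned half round. All jaws are alike; three to five are present, None from the start means absent
- jaw4: loose T-section steel vise jaw: flat base 70 (x) x 36 (y) x 16 high, grip rib 50 (x) x 14 (y) x 24 high centred on top (40 high in all, 0.25 kg). Origin: centre of the underside; z up when on its base; same turned half round. All jaws are alike; three to five are present, None from the start means absent
- collet_nut: bystander: dark steel round nut, 48 across, 30 high; origin centre of the underside
- parallel_a: bystander: dark steel bar 130 x 12 x 30 high; origin centre of the underside
- block123: bystander: steel block 25 x 75 x 50 high; origin centre of the underside
- oiler: bystander: white bottle 60 across, 150 high; origin centre of the underside
- arbor: bystander: upright steel cylinder 40 across, 70 high; origin centre of the underside
Not all that is in view belongs to the job. What is shaped like the jaw3 but brown or red is not meant.

How it is judged:
By the outcome, as a careful person would: the job done as asked, in the order asked, and still so for the second after the job is handed in, with the robot touching nothing.
Of jaw0, jaw1, jaw2, jaw3, jaw4 only 3 to 5 are there at a start; the rules pass over those that are not, and their reading is None.
At some moment in a run one of jaw0, jaw1, jaw2, jaw3, jaw4 may be knocked a few centimetres aside while the robot is not near it.
Once in a run the grip may slacken for a moment while it holds something.
It also fails if it takes over 210 s, if anything falls off the work surface, if the arm or the gripper's body presses on something with over 40 N, if the wrist force passes 120 N, or if a joint passes its speed limit or range.

## Working session

There is one attempt and no reset: what is moved stays moved. The work goes in short steps, Python scripts to look and compute and a shell command to move; the robot and the scene stay as the last step left them, time stands still between calls to the robot, and variables do not carry over. Pictures are saved under pics/ and viewed, and the job is handed in when it is done.

```bash
ls; mkdir -p pics; python3 - <<'E'
from bench import monitor,get_image
import cv2
s=monitor.get_state();print(s)
for n in("side","top","wrist"):
    d=get_image(n);cv2.imwrite(f"pics/{n}0.png",d["img"][:,:,::-1]);print(n,d["mtx"],d["view"],[k for k in d])
E
```

```text
pics
{'time': 0.0, 'joint_positions': array([ 1.32910882,  0.32183786, -0.07005257,  1.45165203,  0.02263779,
        1.37075397, -0.05690287]), 'qd': array([-1.13571786e-03, -8.33780106e-04, -9.21603206e-05, -1.07883119e-03,
       -1.17086171e-04,  1.22058367e-03, -1.14184777e-04]), 'joint_torque': array([ 9.50255926e-04, -4.91294074e+01, -4.03361712e-01, -3.12526882e+01,
       -6.37930096e-02,  4.37905372e-02,  1.61596613e-04]), 'position': array([ 0.16435212, -0.62868384,  0.40366281]), 'tool_rot': array([ 2.08551058,  0.27016385, -2.08630521]), 'ft_force': array([-0.22517191, -1.17315955, -0.85311823]), 'torque': array([-0.00702629,  0.03708799,  0.06428905]), 'grip_width': 1.0004599008114055}
side [[414.33282206   0.         280.36102237]
 [  0.         414.33282206 199.31779752]
 [  0.           0.           1.        ]] [[-0.99957112 -0.02402429 -0.01674554  0.61743806]
 [ 0.00395557 -0.67734711  0.73565294 -0.04169066]
 [-0.02901608  0.73527119  0.67715164 -0.95235975]
 [ 0.          0.          0.          1.        ]] ['img', 'mtx', 'view']
top [[542.36250702   0.         280.05521703]
 [  0.         542.36250702 202.84944829]
 [  0.           0.           1.        ]] [[ 6.01878739e-03 -9.99981879e-01 -1.28208212e-04 -8.30048401e-03]
 [ 9.76751681e-01  5.85149249e-03  2.14293990e-01 -6.13377461e-01]
 [-2.14289357e-01 -1.41501755e-03  9.76769200e-01 -1.33348298e+00]
 [ 0.00000000e+00  0.00000000e+00  0.00000000e+00  1.00000000e+00]] ['img', 'mtx', 'view']
wrist [[307.55153804   0.         284.44699745]
 [  0.         307.55153804 208.44876172]
 [  0.           0.           1.        ]] [[ 0.2531268  -0.96743126 -0.00188953 -0.64962669]
 [ 0.93698566  0.24564597 -0.24842693  0.03022865]
 [ 0.24080013  0.06111305  0.9686488  -0.38986639]
 [ 0.          0.          0.          1.        ]] ['img', 'mtx', 'view']
```

View pics/side0.png

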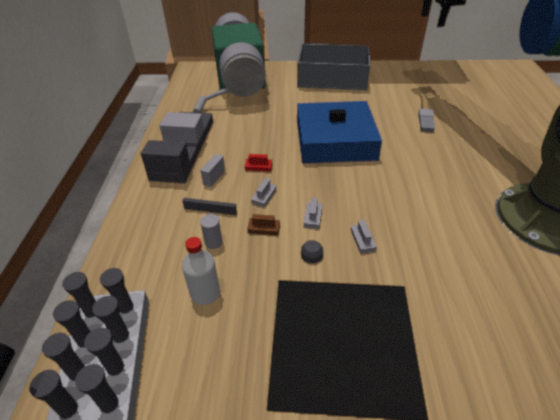

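View pics/top0.png

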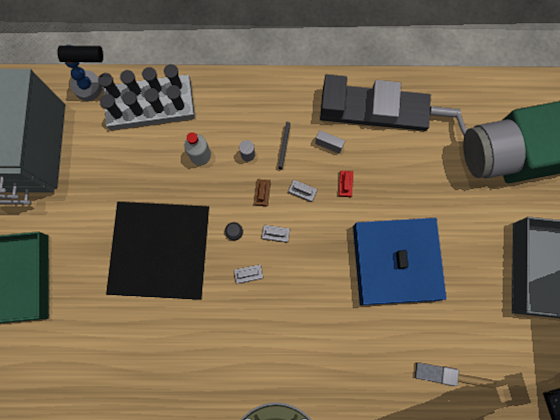

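View pics/wrist0.png

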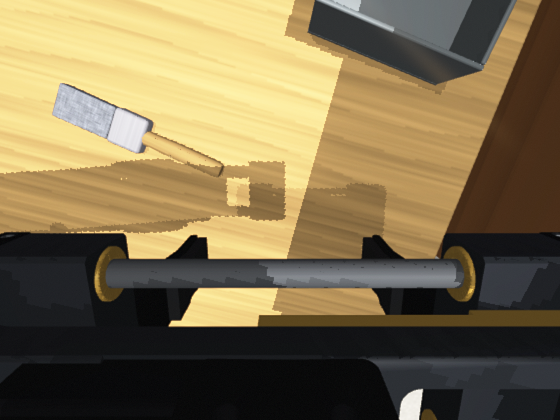

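The top view shows the blue lid around (400,262), its knob at (403,259), and the mat at (158,250). There are three grey jaws, at (303,190), (276,233) and (248,273). The brown piece at (262,192) and the red one at (346,183) are decoys. The side view shows the same three jaws at (264,192), (313,213) and (364,237).

```bash
cat > h.py <<'E'
import numpy as np, cv2
from scipy.spatial.transform import Rotation as R
from scipy.optimize import minimize
from bench import monitor,get_image
def proj(d,P):
    P=np.asarray(P,float).reshape(-1,3); c=P@d["view"][:3,:3].T+d["view"][:3,3]
    q=np.c_[c[:,0],-c[:,1],-c[:,2]]@d["mtx"].T; return q[:,:2]/q[:,2:]
def ray(d,uv,z):
    k=np.linalg.inv(d["mtx"])@[uv[0],uv[1],1]; k=np.array([k[0],-k[1],-k[2]])
    Rm=d["view"][:3,:3]; o=-Rm.T@d["view"][:3,3]; v=Rm.T@k; return o+v*(z-o[2])/v[2]
def box(x0,y0,z0,sx,sy,h): return np.array([[x0+a*sx/2,y0+b*sy/2,z0+c*h] for a in(-1,1) for b in(-1,1) for c in(0,1)])/1000
JAW=[box(0,0,0,70,36,16),box(0,0,16,50,14,24)]
LID=[box(0,0,0,208,208,42)]
MAT=[box(0,0,0,250,250,6)]
S=8
def mask(d,parts,p,z,shape,S=S,off=(0,0)):
    m=np.zeros(shape,np.uint8); c,s=np.cos(p[2]),np.sin(p[2])
    for b in parts:
        w=np.c_[b[:,0]*c-b[:,1]*s+p[0],b[:,0]*s+b[:,1]*c+p[1],b[:,2]+z]
        q=((proj(d,w)-off+0.5)*S-0.5)
        cv2.fillConvexPoly(m,cv2.convexHull(np.round(q*16).astype(np.int32)),1,shift=4)
    return m
def fit(views,parts,p0,z=0.,step=(.008,.008,.15),S=S):
    """views: list of (d, boolmask fullsize, roi x0,y0,x1,y1)"""
    V=[]
    for d,m,(x0,y0,x1,y1) in views:
        t=cv2.resize(m[y0:y1,x0:x1].astype(np.float32),None,fx=S,fy=S,interpolation=cv2.INTER_LINEAR)>.5
        V.append((d,t,(x0,y0)))
    def cost(p):
        e=0
        for d,t,o in V:
            r=mask(d,parts,p,z,t.shape,S,np.array(o))>0
            e+=1-(r&t).sum()/max(1,(r|t).sum())
        return e/len(V)
    best=None
    for dy in(0,.4,-.4):
        q=np.array(p0,float)+[0,0,dy]; sim=np.vstack([q]+[q+np.eye(3)[i]*step[i] for i in range(3)])
        r=minimize(cost,q,method="Nelder-Mead",options=dict(initial_simplex=sim,xatol=1e-4,fatol=1e-5))
        if best is None or r.fun<best.fun: best=r
    return best.x,best.fun
def hsv(d): return cv2.cvtColor(d["img"],cv2.COLOR_RGB2HSV)
def blob(m,uv,r):
    """connected comp. of m nearest uv"""
    n,l,st,c=cv2.connectedComponentsWithStats(m.astype(np.uint8))
    k=min((i for i in range(1,n) if st[i,4]>15),key=lambda i:np.hypot(*(c[i]-uv)))
    return l==k,c[k],st[k]
def gray(d):
    h=hsv(d); return (h[...,1]<55)&(h[...,2]>60)
def pic(d,name,roi=None,f=1,polys=()):
    im=d["img"][:,:,::-1].copy()
    if roi: im=im[roi[1]:roi[3],roi[0]:roi[2]]
    if f!=1: im=cv2.resize(im,None,fx=f,fy=f,interpolation=cv2.INTER_CUBIC)
    for parts,p,z in polys:
        o=np.array(roi[:2] if roi else (0,0)); c,s=np.cos(p[2]),np.sin(p[2])
        for b in parts:
            w=np.c_[b[:,0]*c-b[:,1]*s+p[0],b[:,0]*s+b[:,1]*c+p[1],b[:,2]+z]
            q=(proj(d,w)-o+.5)*f-.5
            cv2.polylines(im,[cv2.convexHull(np.round(q*16).astype(np.int32))],True,(0,0,255),1,cv2.LINE_AA,4)
    cv2.imwrite("pics/"+name+".png",im)
def tool():
    s=monitor.get_state(); return s["position"],R.from_rotvec(s["tool_rot"]),s
def go(xyz,yaw,g=.164):
    """shift to place grasp point at xyz (m), fingers down, jaw-opening axis (tool y) at world heading yaw (mod pi)"""
    p,r,s=tool()
    best=None
    for y in(yaw,yaw+np.pi):
        ty=np.array([np.cos(y),np.sin(y),0]); tx=np.array([0,0,-1.]); T=R.from_matrix(np.c_[tx,ty,np.cross(tx,ty)])
        rv=(r.inv()*T).as_rotvec()
        if best is None or np.linalg.norm(rv)<np.linalg.norm(best[0]): best=(rv,T)
    rv,T=best
    t=np.array(xyz)+[0,0,g]
    print("t %.2f grip %.3f F"%(s["time"],s["grip_width"]),s["ft_force"].round(1),"tcp",(p*1000).round(1),"q7 %.2f"%s["joint_positions"][6])
    print(" shift now-axes mm",(r.inv().apply(t-p)*1000).round(1)," turn",rv.round(3)," shift target-axes mm",(T.inv().apply(t-p)*1000).round(1))
E
cat > m.py <<'E'
from h import *
t=get_image("top");s=get_image("side")
for d,n,j in((t,"top",[(303,190),(276,233),(248,273)]),(s,"side",[(264,192),(313,213),(364,237)])):
    g=gray(d)
    for uv in j: print(n,blob(g,uv,20)[1:])
h=hsv(t)
bl=lambda d:(lambda h:(h[...,0]>95)&(h[...,0]<130)&(h[...,1]>120)&(h[...,2]>25))(hsv(d))
ms=[]
for d,uv in((t,(400,262)),(s,(337,135))):
    m,c,st=blob(bl(d),uv,0); m=cv2.morphologyEx(m.astype(np.uint8),cv2.MORPH_CLOSE,np.ones((17,17)))>0
    print(st); ms.append((d,m,(st[0]-15,st[1]-15,st[0]+st[2]+15,st[1]+st[3]+15)))
CASE=[box(0,0,0,210,210,24),box(0,0,24,208,208,42)]
p0=[*ray(t,(400,262),.066)[:2],0]
for v in(ms,ms[:1],ms[1:]): print("case",fit(v,CASE,p0,0,S=4))
dk=lambda d:d["img"].max(2)<45
ms2=[]
for d,uv in((t,(158,250)),(s,(345,345))):
    m,c,st=blob(dk(d),uv,0);print(st)
    ms2.append((d,m,(max(0,st[0]-15),max(0,st[1]-15),st[0]+st[2]+15,min(420,st[1]+st[3]+15))))
for v in(ms2,ms2[:1],ms2[1:]): print("mat",fit(v,MAT,[*ray(t,(158,250),.006)[:2],0],0,S=4))
for a,b in zip([(303,190),(276,233),(248,273)],[(264,192),(313,213),(364,237)]):
    v=[]
    for d,uv in((t,a),(s,b)):
        m,c,st=blob(gray(d),uv,0); m=cv2.morphologyEx(m.astype(np.uint8),cv2.MORPH_CLOSE,np.ones((5,5)))>0
        v.append((d,m,(st[0]-12,st[1]-12,st[0]+st[2]+12,st[1]+st[3]+12)))
    p0=[*ray(t,a,.02)[:2],0]
    print("jaw",[ (x.round(4),round(f,3)) for x,f in (fit(q,JAW,[*p0[:2],y],0) for q in (v,v[:1],v[1:]) for y in(np.pi/2,))])
E
python3 m.py
```

```text
top (array([302.38297872, 189.92705167]), array([288, 180,  29,  21, 329], dtype=int32))
top (array([275.43220339, 233.0819209 ]), array([262, 225,  28,  17, 354], dtype=int32))
top (array([248.0230179 , 273.63682864]), array([234, 265,  29,  19, 391], dtype=int32))
side (array([263.30562347, 193.        ]), array([251, 178,  25,  29, 409], dtype=int32))
side (array([312.70301624, 213.98143852]), array([304, 198,  18,  31, 431], dtype=int32))
side (array([363.31034483, 237.31609195]), array([351, 220,  26,  33, 522], dtype=int32))
[ 353  218   93   87 6724]
[ 298  102   83   60 4256]
case (array([ 0.46868834, -0.31066323,  0.04861304]), np.float64(0.062093421175295316))
case (array([ 0.4680168 , -0.30830417,  0.07310506]), np.float64(0.039001829289338374))
case (array([ 0.46835501, -0.3162442 ,  0.02319234]), np.float64(0.06928488617200679))
[ 107  202  102   97 8671]
[  268   281   159   139 18590]
mat (array([ 0.49885427,  0.31742345, -0.05990278]), np.float64(0.041026119138495465))
mat (array([ 0.49983532,  0.31747953, -0.04576509]), np.float64(0.03328711091290437))
mat (array([ 0.50071334,  0.31287161, -0.05369552]), np.float64(0.04350833172489221))
jaw [(array([ 0.6618, -0.0658,  1.1897]), np.float64(0.103)), (array([ 0.662 , -0.0645,  1.1658]), np.float64(0.077)), (array([ 0.661 , -0.0694,  1.2238]), np.float64(0.069))]
jaw [(array([0.5432, 0.0062, 1.4336]), np.float64(0.085)), (array([0.5435, 0.0071, 1.4276]), np.float64(0.055)), (array([0.5424, 0.0027, 1.4257]), np.float64(0.064))]
jaw [(array([0.4357, 0.0771, 1.7668]), np.float64(0.096)), (array([0.4361, 0.0779, 1.7728]), np.float64(0.044)), (array([0.435 , 0.0735, 1.7563]), np.float64(0.079))]
```

```bash
python3 - <<'E'
from h import *
p,r,s=tool(); print(r.as_matrix().round(3))
d=get_image("wrist"); V=d["view"]; o=-V[:3,:3].T@V[:3,3]; print("cam in tool",r.inv().apply(o-p), "look",r.inv().apply(-V[2,:3]),"right",r.inv().apply(V[0,:3]))
go([.468,-.311,.20],1.57+.05)
E
```

```text
[[-0.     0.253 -0.967]
 [ 0.001 -0.967 -0.253]
 [-1.    -0.001  0.   ]]
cam in tool [ 0.019857    0.00056655 -0.06767833] look [ 9.68667128e-01 -1.29455164e-04  2.48362594e-01] right [ 1.56871862e-04  9.99999984e-01 -9.05992104e-05]
t 0.30 grip 0.996 F [-0.1  0.5 -0.6] tcp [ 164.4 -628.8  404.4] q7 -0.06
 shift now-axes mm [  40.5 -230.6 -374.1]  turn [0.207 0.    0.001]  shift target-axes mm [  40.4 -302.5 -318.8]
```

```bash
python3 -m creep '[[0,0,0,0.1,0,0,87],[0,0,0,0.107,0,0,87],[0,-40,-25,0,0,0,87],[0,-40,-25,0,0,0,87],[0,-40,-25,0,0,0,87]]'; python3 -m creep '[[0,-40,-30,0,0,0,87],[0,-40,-30,0,0,0,87],[0,-40,-30,0,0,0,87],[0,-40,-30,0,0,0,87],[0,-20,-25,0,0,0,87]]'; python3 -m creep '[[0,0,0,0,0,0,87],[0,0,0,0,0,0,87]]'; python3 - <<'E'
from h import *
go([.468,-.311,.20],1.57+.05)
d=get_image("wrist");pic(d,"w1",polys=[(LID,(.468,-.311,.055),.024),([box(0,0,66,44,22,30)],(.468,-.311,.055),0)])
E
```

```text
time: 0.8
position: [0.2341, -0.5039, 0.4045]
tool_rot: [2.197, 0.053, -2.197]
ft_force: [1.0, -0.3, 1.0]
grip_width: 1.0
time: 1.3
position: [0.3712, -0.3145, 0.4052]
tool_rot: [2.195, 0.058, -2.194]
ft_force: [0.3, -1.0, 0.4]
grip_width: 0.998
time: 1.5
position: [0.3698, -0.3181, 0.4049]
tool_rot: [2.195, 0.055, -2.196]
ft_force: [-0.0, -0.8, 0.0]
grip_width: 0.999
t 1.50 grip 0.999 F [-0.  -0.8  0. ] tcp [ 369.8 -318.1  404.9] q7 -0.86
 shift now-axes mm [ 40.9  -2.2 -98.5]  turn [ 0.001  0.    -0.001]  shift target-axes mm [ 40.9  -2.3 -98.4]
```

View pics/w1.png

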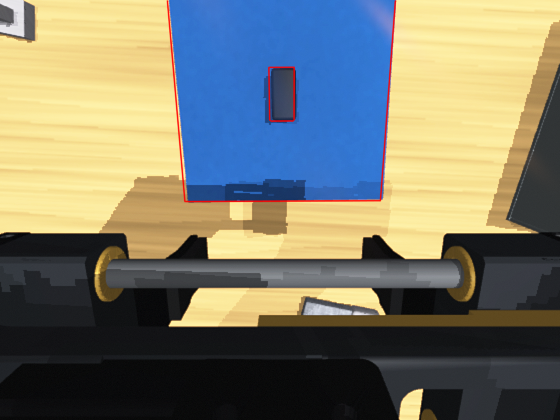

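The projected model outline (lid, and knob at (283,94)) lies on the picture within about 1–2 px. I'll refine the fit with the wrist view.

```bash
python3 - <<'E'
from h import *
d=get_image("wrist");h=hsv(d)
m=(h[...,0]>95)&(h[...,0]<130)&(h[...,1]>110)&(h[...,2]>25)
m,c,st=blob(m,(280,100),0);m=cv2.morphologyEx(m.astype(np.uint8),cv2.MORPH_CLOSE,np.ones((61,61)))>0
x,f=fit([(d,m,(130,0,430,225))],[box(0,0,0,210,210,24),box(0,0,24,208,208,42)],[.468,-.311,.055],0,S=4);print(x,f)
go([x[0],x[1],.090],x[2]+np.pi/2)
E
```

```text
[ 0.46904676 -0.31292387  0.06440805] 0.009313570128175797
t 1.60 grip 1.003 F [-0.5 -0.3 -0.3] tcp [ 368.6 -319.6  404.7] q7 -0.86
 shift now-axes mm [ 150.6   -2.  -100.7]  turn [-0.018  0.001 -0.   ]  shift target-axes mm [ 150.7   -0.2 -100.6]
```

```bash
python3 -m creep '[[0,0,-40,-0.018,0,0,60],[0,0,-40,0,0,0,60],[20,0,-20.6,0,0,0,60],[30,0,0,0,0,0,60],[30,0,0,0,0,0,60]]'; python3 -m creep '[[0,0,0,0,0,0,60],[0,0,0,0,0,0,60]]'; python3 - <<'E'
from h import *
go([.469,-.3127,.090],.062+np.pi/2)
d=get_image("wrist");pic(d,"w2")
E
```

```text
time: 2.1
position: [0.4698, -0.314, 0.3236]
tool_rot: [2.188, 0.071, -2.188]
ft_force: [-0.1, -0.2, -0.7]
grip_width: 0.71
time: 2.3
position: [0.4692, -0.3138, 0.3248]
tool_rot: [2.188, 0.071, -2.19]
ft_force: [0.5, -0.4, 0.1]
grip_width: 0.69
t 2.30 grip 0.690 F [ 0.5 -0.4  0.1] tcp [ 469.2 -313.8  324.8] q7 -1.03
 shift now-axes mm [70.8 -1.   0.1]  turn [0.002 0.001 0.   ]  shift target-axes mm [70.8 -1.1  0.2]
```

View pics/w2.png

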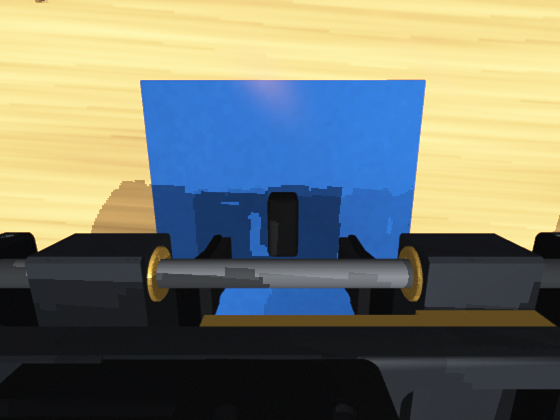

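The knob, at (283,222), is centred between the fingers. I'll descend and grip it.

```bash
python3 -m creep '[[25,-1,0,0,0,0,60],[25,0,0,0,0,0,60],[20.5,0,0,0,0,0,60],[0,0,0,0,0,0,60],[0,0,0,0,0,0,60]]'; python3 -m creep '[[0,0,0,0,0,0,10],[0,0,0,0,0,0,10],[0,0,0,0,0,0,10],[0,0,0,0,0,0,10],[0,0,0,0,0,0,10]]' 50;python3 -m creep '[[0,0,0,0,0,0,10],[0,0,0,0,0,0,10],[0,0,0,0,0,0,10]]' 50
```

```text
time: 2.85
position: [0.4704, -0.3122, 0.2561]
tool_rot: [2.189, 0.071, -2.185]
ft_force: [0.5, 0.1, 0.2]
grip_width: 0.69
time: 3.35
position: [0.4699, -0.3115, 0.2545]
tool_rot: [2.187, 0.073, -2.187]
ft_force: [-0.5, -0.2, -0.8]
grip_width: 0.326
time: 3.65
position: [0.4699, -0.3117, 0.2544]
tool_rot: [2.187, 0.073, -2.187]
ft_force: [-0.5, -1.1, 0.9]
grip_width: 0.248
```

```bash
python3 -m creep '[[-8,0,0,0,0,0,10],[-15,0,0,0,0,0,10],[-25,0,0,0,0,0,10],[-30,0,0,0,0,0,10],[-30,0,0,0,0,0,10]]' 50; python3 -m creep '[[0,0,0,0,0,0,10],[0,0,0,0,0,0,10]]'; python3 - <<'E'
from h import *
d=get_image("side");pic(d,"s1",(200,40,480,250),2.5)
d=get_image("wrist");pic(d,"w3")
E
```

```text
time: 4.15
position: [0.4697, -0.3111, 0.3638]
tool_rot: [2.187, 0.074, -2.188]
ft_force: [0.4, -0.1, -3.9]
grip_width: 0.246
time: 4.35
position: [0.4698, -0.3113, 0.3627]
tool_rot: [2.188, 0.072, -2.186]
ft_force: [-0.0, 0.4, -5.6]
grip_width: 0.249
```

View pics/s1.png

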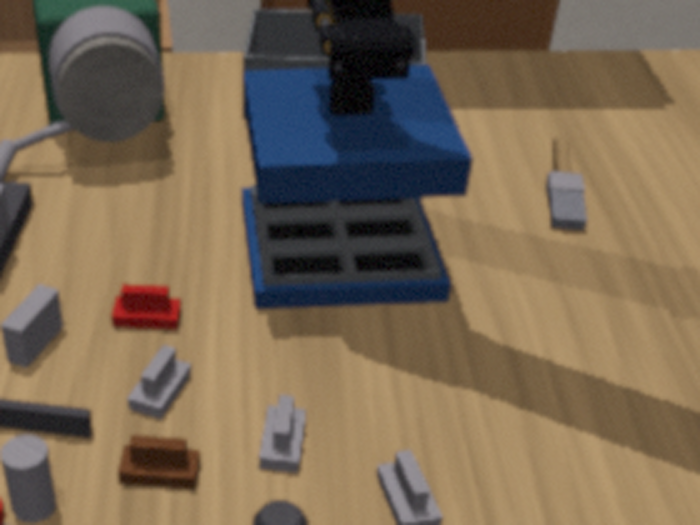

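View pics/w3.png

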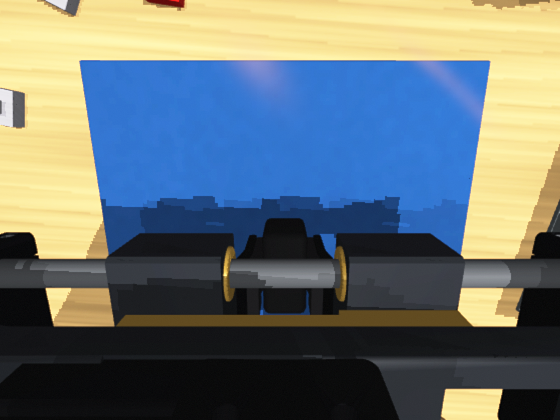

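```bash
python3 - <<'E'
from h import *
go([.4995,.3155,.2],-.05+np.pi/2)
E
```

```text
t 4.45 grip 0.248 F [-0.1 -0.5 -4.9] tcp [ 469.2 -311.1  360.6] q7 -1.02
 shift now-axes mm [  -2.4 -623.2  -72.1]  turn [0.117 0.003 0.002]  shift target-axes mm [  -3.4 -627.4    1.1]
```

```bash
python3 -m creep '[[-4,-10,0,0.04,0,0,10],[0,-20,0,0.04,0,0,10],[0,-35,0,0.037,0,0,10],[0,-40,0,0,0,0,10],[0,-40,0,0,0,0,10]]'; python3 -m creep '[[0,-40,0,0,0,0,10],[0,-40,0,0,0,0,10],[0,-40,0,0,0,0,10],[0,-40,0,0,0,0,10],[0,-40,0,0,0,0,10]]';python3 -m creep '[[0,-40,0,0,0,0,10],[0,-40,0,0,0,0,10],[0,-40,0,0,0,0,10],[0,-40,0,0,0,0,10],[0,-40,0,0,0,0,10]]'; python3 -m creep '[[0,-35,0,0,0,0,10],[0,-25,0,0,0,0,10],[0,-15,0,0,0,0,10],[0,0,0,0,0,0,10],[0,0,0,0,0,0,10]]';  python3 - <<'E'
from h import *
go([.4995,.3155,.2],-.05+np.pi/2)
d=get_image("top");pic(d,"t2")
E
```

```text
time: 4.95
position: [0.4724, -0.1653, 0.3643]
tool_rot: [-2.191, 0.054, 2.198]
ft_force: [1.0, 0.6, -4.2]
grip_width: 0.248
time: 5.45
position: [0.4823, 0.0346, 0.3647]
tool_rot: [-2.193, 0.055, 2.199]
ft_force: [0.3, -0.1, -4.0]
grip_width: 0.248
time: 5.95
position: [0.4926, 0.2339, 0.3646]
tool_rot: [-2.194, 0.057, 2.199]
ft_force: [1.3, -0.9, -4.5]
grip_width: 0.25
time: 6.45
position: [0.4967, 0.3072, 0.3646]
tool_rot: [-2.194, 0.056, 2.2]
ft_force: [0.5, -0.1, -3.6]
grip_width: 0.25
t 6.45 grip 0.250 F [ 0.5 -0.1 -3.6] tcp [496.7 307.2 364.6] q7 -2.41
 shift now-axes mm [ 0.6 -8.4 -2.4]  turn [ 0.     0.003 -0.002]  shift target-axes mm [ 0.6 -8.4 -2.4]
```

View pics/t2.png

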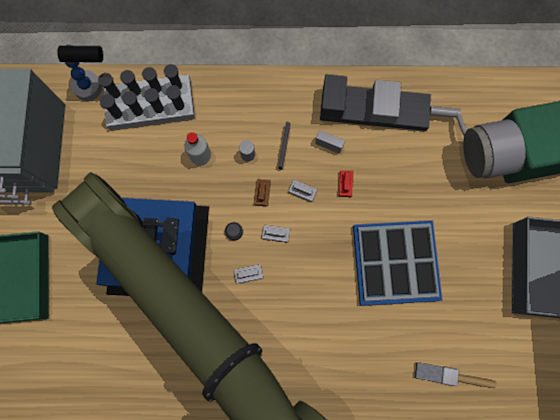

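The lid is level above the mat, and the open case shows six recesses. I'll lower it.

```bash
python3 -m creep '[[30,-8,-2,0,0,0,10],[40,0,0,0,0,0,10],[30,0,0,0,0,0,10],[15,0,0,0,0,0,10],[0,0,0,0,0,0,10]]'; python3 -m creep '[[4,0,0,0,0,0,10],[4,0,0,0,0,0,10],[2,0,0,0,0,0,10],[0,0,0,0,0,0,10],[0,0,0,0,0,0,10]]'
```

```text
time: 7.0
position: [0.4991, 0.3137, 0.2489]
tool_rot: [-2.192, 0.06, 2.201]
ft_force: [-0.7, -0.0, -4.0]
grip_width: 0.247
time: 7.5
position: [0.4995, 0.3158, 0.2417]
tool_rot: [-2.197, 0.055, 2.195]
ft_force: [0.6, 0.4, -4.3]
grip_width: 0.248
```

```bash
python3 -m creep '[[1.5,0,0,0,0,0,10],[1.5,0,0,0,0,0,10],[0,0,0,0,0,0,10]]'; python3 -m creep '[[1,0,0,0,0,0,10],[1,0,0,0,0,0,10],[0,0,0,0,0,0,10]]'; python3 -m creep '[[1,0,0,0,0,0,10],[0,0,0,0,0,0,10],[0,0,0,0,0,0,10]]'
```

```text
time: 7.8
position: [0.4993, 0.3156, 0.238]
tool_rot: [-2.196, 0.055, 2.197]
ft_force: [0.3, 0.2, -3.8]
grip_width: 0.249
time: 8.1
position: [0.4994, 0.3157, 0.2364]
tool_rot: [-2.196, 0.055, 2.196]
ft_force: [-0.9, -0.1, -1.5]
grip_width: 0.246
time: 8.4
position: [0.4994, 0.3158, 0.2364]
tool_rot: [-2.197, 0.056, 2.196]
ft_force: [-3.1, -2.8, 4.6]
grip_width: 0.248
```

Contact at 0.2364, as predicted. I'll release and rise.

```bash
python3 -m creep '[[0,0,0,0,0,0,60],[0,0,0,0,0,0,60],[0,0,0,0,0,0,60],[0,0,0,0,0,0,60],[-10,0,0,0,0,0,60]]'; python3 -m creep '[[-30,0,0,0,0,0,60],[-40,0,0,0,0,0,60],[-40,0,0,0,0,0,60],[-30,0,40,0,0,0,60],[0,0,40,0,0,0,60]]'; python3 - <<'E'
from h import *
go([.4357,.077,.15],1.766+np.pi/2)
for n in("wrist","top","side"):
    d=get_image(n);pic(d,n[0]+"4")
E
```

```text
time: 8.9
position: [0.499, 0.3152, 0.2442]
tool_rot: [-2.194, 0.056, 2.199]
ft_force: [0.4, 0.0, 1.1]
grip_width: 0.618
time: 9.4
position: [0.4197, 0.3214, 0.3902]
tool_rot: [-2.2, 0.05, 2.186]
ft_force: [-0.7, 0.6, 0.7]
grip_width: 0.687
t 9.40 grip 0.687 F [-0.7  0.6  0.7] tcp [419.7 321.4 390.2] q7 -2.42
 shift now-axes mm [ 74.9 243.7 -27.9]  turn [ 1.325e+00 -1.000e-03  9.000e-03]  shift target-axes mm [  76.2   31.7 -242.8]
```

View pics/w4.png

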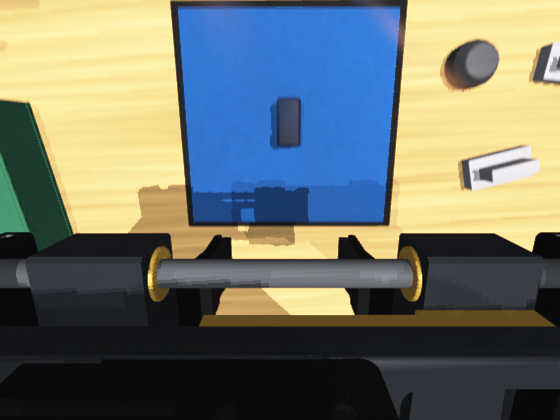

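View pics/s4.png

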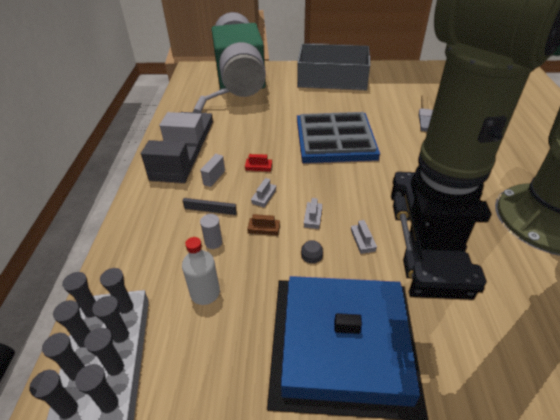

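```bash
python3 - <<'E'
from h import *
d=get_image("wrist");h=hsv(d)
m=(h[...,0]>95)&(h[...,0]<130)&(h[...,1]>110)&(h[...,2]>25)
m,c,st=blob(m,(280,100),0);m=cv2.morphologyEx(m.astype(np.uint8),cv2.MORPH_CLOSE,np.ones((61,61)))>0
print("lid",fit([(d,m,(150,0,430,225))],LID,[.4995,.3155,-.05],.006,S=4))
m=d["img"].max(2)<200
E
python3 -m creep '[[0,0,0,0.13,0,0,60],[0,0,0,0.13,0,0,60],[0,0,0,0.13,0,0,60],[0,0,0,0.13,0,0,60],[0,0,0,0.13,0,0,60]]'; python3 -m creep '[[0,0,0,0.13,0,0,60],[0,0,0,0.13,0,0,60],[0,0,0,0.13,0,0,60],[0,0,0,0.13,0,0,60],[0,0,0,0.13,0,0,60]]';python3 -m creep '[[10,0,-25,0.025,0,0,60],[10,0,-40,0,0,0,60],[10,0,-40,0,0,0,60],[10,0,-25,0,0,0,60],[0,0,0,0,0,0,60]]'
python3 - <<'E'
from h import *
go([.4357,.077,.15],1.766+np.pi/2)
for n in("wrist",):
    d=get_image(n);pic(d,n[0]+"5",polys=[(JAW,(.4357,.077,1.766),0),(JAW,(.5432,.006,1.43),0)])
E
```

```text
lid (array([ 0.49715291,  0.31532928, -0.05047931]), np.float64(0.0035891742597582432))
time: 10.1
position: [0.4243, 0.3201, 0.365]
tool_rot: [-2.021, 0.426, 2.05]
ft_force: [0.4, 0.7, -0.2]
grip_width: 0.688
time: 10.6
position: [0.4317, 0.3199, 0.3368]
tool_rot: [-1.901, 0.619, 2.006]
ft_force: [0.2, 0.9, -2.1]
grip_width: 0.688
time: 11.1
position: [0.5414, 0.2456, 0.2918]
tool_rot: [-1.887, 0.65, 1.987]
ft_force: [0.1, -0.7, -0.4]
grip_width: 0.688
t 11.10 grip 0.688 F [ 0.1 -0.7 -0.4] tcp [541.4 245.6 291.8] q7 -2.41
 shift now-axes mm [ -1.5 200.2   0.5]  turn [ 0.816 -0.021 -0.107]  shift target-axes mm [ -22.2  136.4 -144.9]
```

View pics/w5.png

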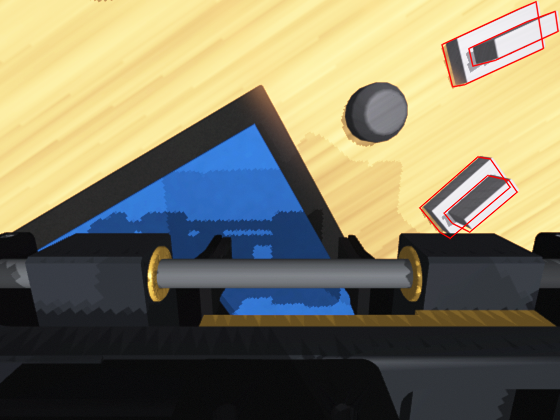

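The turn ran joint 7 into its limit and tilted the tool about 0.1 rad. I'll rise, level it, and turn the other way. The lid is still on the mat at (0.497, 0.315).

```bash
python3 - <<'E'
s=open('h.py').read()
i=s.index("def go(")
s=s[:i]+'''def go(xyz,yaw,g=.164):
    """shift to place grasp point at xyz (m), fingers down, jaw-opening axis (tool y) at world heading yaw (mod pi)"""
    p,r,s=tool(); t=np.array(xyz)+[0,0,g]; M=r.as_matrix()
    dn=r.inv().apply([0,0,-1.]); lv=np.cross([1,0,0],dn)
    print("t %.2f grip %.3f F"%(s["time"],s["grip_width"]),s["ft_force"].round(1),"tcp",(p*1000).round(1),"q7 %.2f"%s["joint_positions"][6],"level",lv.round(3))
    h0=np.arctan2(M[1,1],M[0,1]); tu=(h0-yaw+np.pi/2)%np.pi-np.pi/2   # turn about tool x (down) = -world turn
    base=np.arctan2(t[1],t[0])-np.arctan2(p[1],p[0])
    for k in(0,-np.sign(tu)*np.pi):
        q=s["joint_positions"][6]-(tu+k)-base
        print("  turn x %.3f  q7 then ~%.2f or %.2f"%(tu+k,q,s["joint_positions"][6]+(tu+k)+base))
    ty=np.array([np.cos(yaw),np.sin(yaw),0]); tx=np.array([0,0,-1.])
    if abs(tu)>np.pi/2: ty=-ty
    tt=(np.cos(h0-tu),np.sin(h0-tu),0); T=R.from_matrix(np.c_[tx,tt,np.cross(tx,tt)])
    print(" shift now-axes",(r.inv().apply(t-p)*1000).round(1)," after first turn",(T.inv().apply(t-p)*1000).round(1),"(2nd: y,z flip)")
'''
open('h.py','w').write(s)
from h import *
go([.4357,.077,.15],1.766+np.pi/2)
E
```

```text
t 11.15 grip 0.691 F [-0.3 -0.6 -0.3] tcp [540.2 247.5 292.4] q7 -2.41 level [ 0.     0.025 -0.102]
  turn x 0.820  q7 then ~-2.98 or -1.85
  turn x -2.322  q7 then ~0.16 or -4.99
 shift now-axes [ -1.2 201.1  -1.2]  after first turn [ -21.6  135.5 -147. ] (2nd: y,z flip)
```

```bash
python3 -m creep '[[-30,0,0,0,0.013,-0.05,60],[-30,0,0,0,0.012,-0.05,60],[-10,0,0,0,0,0,60],[0,0,0,-0.14,0,0,60],[0,0,0,-0.14,0,0,60]]'; python3 - <<'E'
from h import *
go([.4357,.077,.15],1.766+np.pi/2)
E
```

```text
time: 11.65
position: [0.5414, 0.2535, 0.3636]
tool_rot: [-2.077, 0.275, 2.08]
ft_force: [-0.6, -0.2, -0.2]
grip_width: 0.69
t 11.65 grip 0.690 F [-0.6 -0.2 -0.2] tcp [541.4 253.5 363.6] q7 -2.17 level [-0.     0.002  0.002]
  turn x 1.110  q7 then ~-3.01 or -1.32
  turn x -2.031  q7 then ~0.13 or -4.46
 shift now-axes [ 49.3 198.2  55.6]  after first turn [  49.6  137.9 -152.7] (2nd: y,z flip)
```

```bash
python3 -m creep '[[0,40,11,0,0,0,60],[0,40,11,0,0,0,60],[0,40,11,0,0,0,60],[0,40,11,0,0,0,60],[0,38,11,0,0,0,60]]'; python3 -m creep '[[0,0,0,-0.145,0,0,60],[0,0,0,-0.145,0,0,60],[0,0,0,-0.145,0,0,60],[0,0,0,-0.145,0,0,60],[0,0,0,-0.145,0,0,60]]';  python3 -m creep '[[0,0,0,-0.145,0,0,60],[0,0,0,-0.145,0,0,60],[0,0,0,-0.145,0,0,60],[0,0,0,-0.145,0,0,60],[0,0,0,-0.145,0,0,60]]'; python3 -m creep '[[0,0,0,-0.145,0,0,60],[0,0,0,-0.145,0,0,60],[0,0,0,-0.145,0,0,60],[0,0,0,-0.145,0,0,60],[0,0,45,0,0,0,60]]'; python3 -m creep '[[0,0,45,0,0,0,60],[0,0,0,0,0,0,60]]';python3 - <<'E'
from h import *
go([.4357,.077,.15],1.766+np.pi/2)
for n in("wrist",):
    d=get_image(n);pic(d,n[0]+"6",polys=[(JAW,(.4357,.077,1.766),0),(JAW,(.5432,.006,1.43),0)])
E
```

```text
time: 12.15
position: [0.4344, 0.0758, 0.3625]
tool_rot: [-2.074, 0.283, 2.078]
ft_force: [0.1, -0.6, 0.3]
grip_width: 0.688
time: 12.65
position: [0.4353, 0.0772, 0.3628]
tool_rot: [1.965, 0.462, -1.968]
ft_force: [0.3, -0.1, -1.2]
grip_width: 0.689
time: 13.15
position: [0.4353, 0.0772, 0.3628]
tool_rot: [1.488, 1.003, -1.489]
ft_force: [0.1, -0.6, -0.1]
grip_width: 0.692
time: 13.65
position: [0.443, 0.0378, 0.3628]
tool_rot: [1.061, 1.301, -1.059]
ft_force: [1.7, -0.1, 0.4]
grip_width: 0.692
time: 13.85
position: [0.4529, -0.0172, 0.3629]
tool_rot: [1.077, 1.289, -1.077]
ft_force: [-0.5, -0.4, -0.3]
grip_width: 0.689
t 13.85 grip 0.689 F [-0.5 -0.4 -0.3] tcp [452.9 -17.2 362.9] q7 -0.06 level [ 0.    -0.001  0.001]
  turn x -0.017  q7 then ~-0.25 or 0.14
  turn x 3.125  q7 then ~-3.39 or 3.28
 shift now-axes [ 49.   -0.2 -95.7]  after first turn [ 48.9   1.4 -95.7] (2nd: y,z flip)
```

View pics/w6.png

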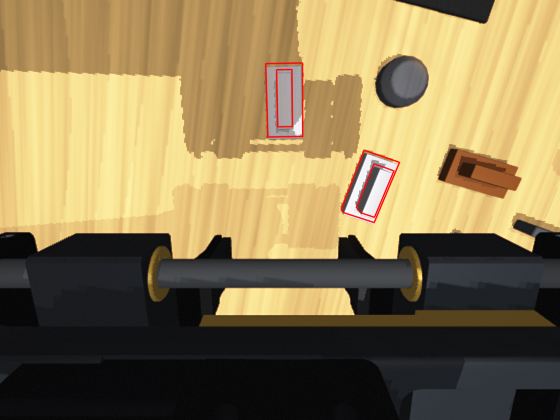

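The projected outlines of both near jaws sit on the picture, at (284,100) and (371,187). I'll grasp the first.

```bash
python3 -m creep '[[0,0,-35,-0.017,0,0,60],[20,1,-35,0,0,0,60],[30,0,-25.5,0,0,0,60],[30,0,0,0,0,0,60],[0,0,0,0,0,0,60]]'; python3 - <<'E'
from h import *
go([.4357,.077,.037],1.766+np.pi/2)
for n in("wrist",):
    d=get_image(n);pic(d,n[0]+"7",polys=[(JAW,(.4357,.077,1.766),0)])
E
```

```text
time: 14.4
position: [0.4319, 0.0838, 0.2799]
tool_rot: [1.05, 1.304, -1.062]
ft_force: [-0.5, -0.8, 0.4]
grip_width: 0.686
t 14.40 grip 0.686 F [-0.5 -0.8  0.4] tcp [431.9  83.8 279.9] q7 -0.12 level [-0.     0.002  0.008]
  turn x 0.012  q7 then ~-0.11 or -0.12
  turn x -3.130  q7 then ~3.03 or -3.26
 shift now-axes [78.9  2.9  7.3]  after first turn [78.9  2.4  7.4] (2nd: y,z flip)
```

View pics/w7.png

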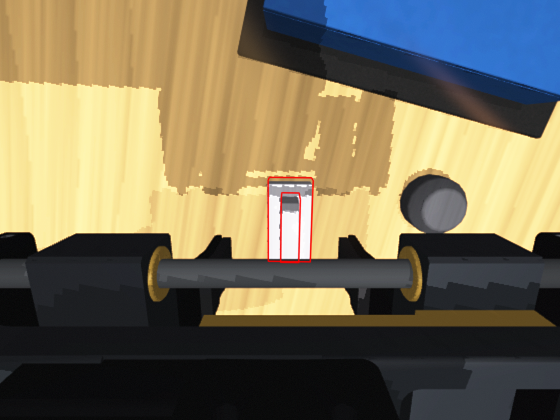

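```bash
python3 -m creep '[[25,3,7,0.012,0,0,60],[25,0,0,0,0,0,60],[0,0,0,0,0,0,60],[0,0,0,0,0,0,60]]'; python3 - <<'E'
from h import *
go([.4357,.077,.037],1.766+np.pi/2)
E
```

```text
time: 14.85
position: [0.4394, 0.0763, 0.2341]
tool_rot: [1.069, 1.295, -1.066]
ft_force: [-0.3, 0.2, 0.7]
grip_width: 0.686
t 14.85 grip 0.686 F [-0.3  0.2  0.7] tcp [439.4  76.3 234.1] q7 0.05 level [ 0.    -0.002 -0.   ]
  turn x -0.004  q7 then ~0.05 or 0.05
  turn x 3.138  q7 then ~-3.09 or 3.19
 shift now-axes [33.1 -3.5 -1.3]  after first turn [33.1 -3.5 -1.4] (2nd: y,z flip)
```

```bash
python3 -m creep '[[15,-3.5,-1,0,0,0,60],[15,0,0,0,0,0,60],[3,0,0,0,0,0,60],[0,0,0,0,0,0,60],[0,0,0,0,0,0,60]]'; python3 - <<'E'
from h import *
go([.4357,.077,.037],1.766+np.pi/2)
E
```

```text
time: 15.35
position: [0.4359, 0.0768, 0.2012]
tool_rot: [1.07, 1.296, -1.064]
ft_force: [-0.2, 0.3, 0.0]
grip_width: 0.691
t 15.35 grip 0.691 F [-0.2  0.3  0. ] tcp [435.9  76.8 201.2] q7 0.15 level [ 0.    -0.004 -0.002]
  turn x -0.004  q7 then ~0.15 or 0.15
  turn x 3.138  q7 then ~-2.99 or 3.29
 shift now-axes [ 0.2 -0.2 -0.2]  after first turn [ 0.2 -0.2 -0.2] (2nd: y,z flip)
```

```bash
python3 -m creep '[[0,0,0,0,0,0,5],[0,0,0,0,0,0,5],[0,0,0,0,0,0,5],[0,0,0,0,0,0,5],[0,0,0,0,0,0,5]]' 40;python3 -m creep '[[0,0,0,0,0,0,5],[0,0,0,0,0,0,5],[0,0,0,0,0,0,5]]' 40; python3 -m creep '[[-8,0,0,0,0,0,5],[-20,0,0,0,0,0,5],[-30,0,0,0,0,0,5],[-30,0,0,0,0,0,5],[-30,0,0,0,0,0,5]]'; python3 - <<'E'
from h import *
go([.469,-.3127,.15],.06+np.pi/2)
t=get_image("top");s=get_image("side")
pic(t,"t8",(200,150,480,330),2.8)
pic(s,"s8",(220,90,440,260),3)
E
```

```text
time: 15.85
position: [0.4352, 0.0767, 0.2]
tool_rot: [1.068, 1.296, -1.066]
ft_force: [0.6, 0.2, -0.3]
grip_width: 0.32
time: 16.15
position: [0.4352, 0.0766, 0.1999]
tool_rot: [1.068, 1.296, -1.066]
ft_force: [0.6, 0.0, 0.5]
grip_width: 0.156
time: 16.65
position: [0.4348, 0.0759, 0.3187]
tool_rot: [1.069, 1.297, -1.067]
ft_force: [-0.2, 1.1, -3.1]
grip_width: 0.157
t 16.65 grip 0.157 F [-0.2  1.1 -3.1] tcp [434.8  75.9 318.7] q7 -0.20 level [ 0.    -0.003  0.001]
  turn x -1.440  q7 then ~2.00 or -2.41
  turn x 1.702  q7 then ~-1.15 or 0.74
 shift now-axes [  3.5 -40.3 388. ]  after first turn [   4.7 -390.    10.8] (2nd: y,z flip)
```

View pics/t8.png

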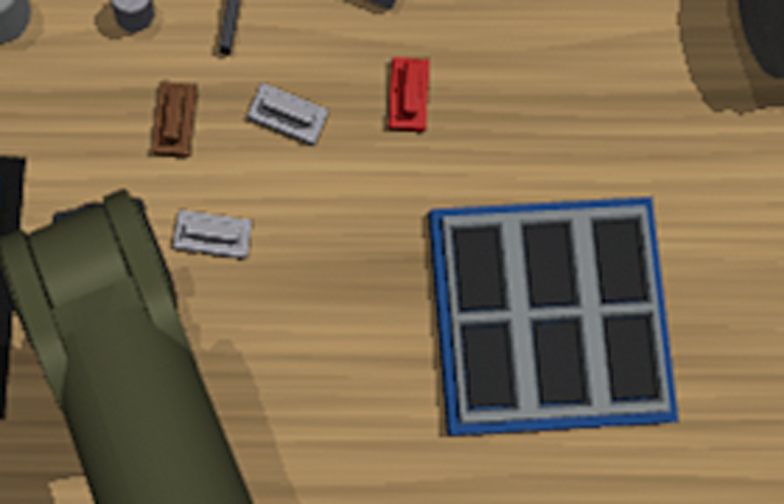

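View pics/s8.png

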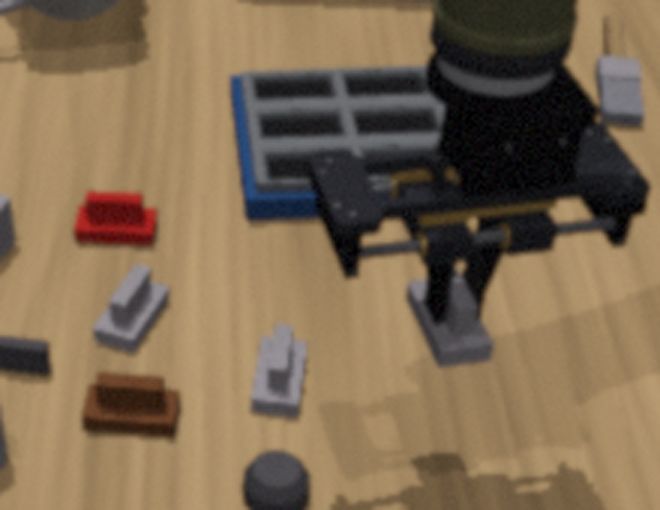

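The jaw is held: opening 0.157, about 3 N of weight. I'll turn it and carry it to the case, keeping back so the wrist camera sees the recesses.

```bash
python3 -m creep '[[0,0,0,0.14,0,0,5],[0,0,0,0.14,0,0,5],[0,0,0,0.14,0,0,5],[0,0,0,0.14,0,0,5],[0,0,0,0.14,0,0,5]]'; python3 -m creep '[[0,0,0,0.14,0,0,5],[0,0,0,0.14,0,0,5],[0,0,0,0.14,0,0,5],[0,0,0,0.14,0,0,5],[0,0,0,0.14,0,0,5]]'; python3 -m creep '[[0,0,0,0.14,0,0,5],[0,0,0,0.14,0,0,5],[0,0,0,0.022,0,0,5],[-10,20,0,0,0,0,5],[-10,40,0,0,0,0,5]]'; python3 -m creep '[[-10,40,0,0,0,0,5],[-10,40,0,0,0,0,5],[0,40,0,0,0,0,5],[0,40,0,0,0,0,5],[0,40,0,0,0,0,5]]'; python3 -m creep '[[0,40,10,0,0,0,5],[0,40,20,0,0,0,5],[0,40,30,0,0,0,5],[0,10,30,0,0,0,5],[0,0,0,0,0,0,5]]'; python3 - <<'E'
from h import *
go([.469,-.3127,.15],.06+np.pi/2)
w=get_image("wrist")
CASE=[box(0,0,0,210,210,24),box(0,0,24,190,190,10)]
pic(w,"w9",polys=[(CASE,(.469,-.3127,.06),0)]+[([box(x,y,34,78,44,0)],(.469,-.3127,.06),0) for x in(-45,45) for y in(-66,0,66)])
E
```

```text
time: 17.25
position: [0.4346, 0.0761, 0.3164]
tool_rot: [1.576, 0.923, -1.58]
ft_force: [0.4, -0.0, -2.6]
grip_width: 0.159
time: 17.75
position: [0.4346, 0.0761, 0.3163]
tool_rot: [2.025, 0.367, -2.031]
ft_force: [-0.0, -0.1, -2.2]
grip_width: 0.156
time: 18.25
position: [0.4386, 0.0173, 0.3375]
tool_rot: [2.185, 0.076, -2.189]
ft_force: [1.6, -0.7, -1.8]
grip_width: 0.155
time: 18.75
position: [0.4499, -0.1863, 0.3576]
tool_rot: [2.193, 0.075, -2.191]
ft_force: [-0.2, 0.4, -3.4]
grip_width: 0.162
time: 19.25
position: [0.363, -0.3236, 0.3565]
tool_rot: [2.195, 0.062, -2.199]
ft_force: [0.1, 1.0, -2.7]
grip_width: 0.159
t 19.25 grip 0.159 F [ 0.1  1.  -2.7] tcp [ 363.  -323.6  356.5] q7 -0.89 level [-0.     0.002  0.005]
  turn x -0.008  q7 then ~-1.03 or -0.76
  turn x 3.134  q7 then ~-4.17 or 2.38
 shift now-axes [  42.4   -5.2 -106.5]  after first turn [  42.5   -4.6 -106.5] (2nd: y,z flip)
```

View pics/w9.png

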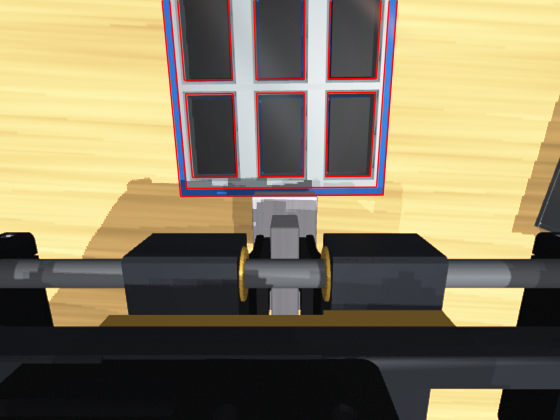

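```bash
python3 - <<'E'
from h import *
w=get_image("wrist");h=hsv(w)
wood=(h[...,0]<30)&(h[...,1]>60)
m=~wood; m[192:]=0
# blue ring + inside
b=(h[...,0]>100)&(h[...,0]<130)&(h[...,1]>120); b[198:]=0
b=cv2.dilate(b.astype(np.uint8),np.ones((1,1)))
k=np.argwhere(b); print(k.min(0),k.max(0))
hull=cv2.convexHull(k[:,::-1].astype(np.int32)); m=np.zeros(b.shape,np.uint8); cv2.fillConvexPoly(m,hull,1)
print("outer",fit([(w,m>0,(120,0,440,205))],[box(0,0,0,210,210,24)],[.469,-.3127,.06],0,S=4))
# recess fit with dark mask of mouths: floor dark region = mouth opening seen (dark walls too)
dk=(w["img"].max(2)<110)&(h[...,1]<110); dk[182:]=0; dk[:, :160]=0; dk[:,400:]=0
parts=[box(x,y,34,78,44,0) for x in(-45,45) for y in(-66,0,66)]
print("recess",fit([(w,dk,(150,0,410,190))],parts,[.469,-.3127,.06],0,S=4))
x=fit([(w,dk,(150,0,410,190))],parts,[.469,-.3127,.06],0,S=4)[0]
pic(w,"w10",(150,0,410,260),2.3,polys=[([q],x,0) for q in parts])
p,r,s=tool()
# held jaw overlay
o=p+r.apply([.164,0,0]); ty=r.apply([0,1,0]); yaw=np.arctan2(ty[1],ty[0])-np.pi/2
pic(w,"w11",(150,150,410,300),3,polys=[(JAW,(o[0],o[1],yaw),o[2]-.0365)])
E
```

```text
[  0 167] [197 399]
outer (array([ 0.47015403, -0.31315   ,  0.05899902]), np.float64(0.002731845930820209))
recess (array([ 0.46860134, -0.3133826 ,  0.06553641]), np.float64(0.09107764757135783))
```

View pics/w10.png

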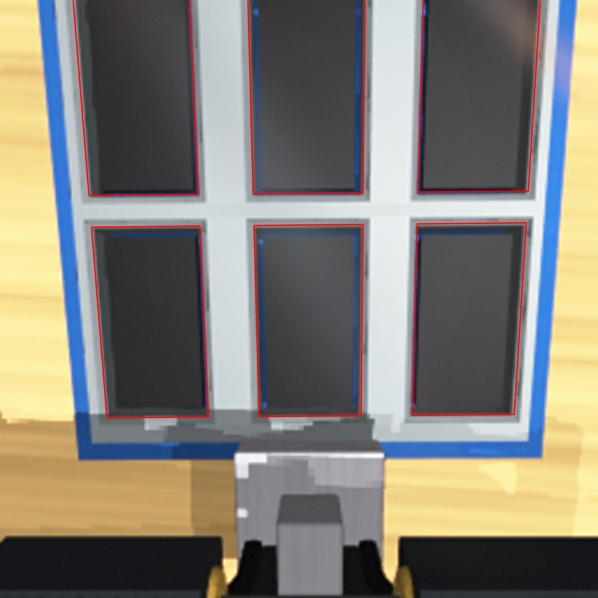

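View pics/w11.png

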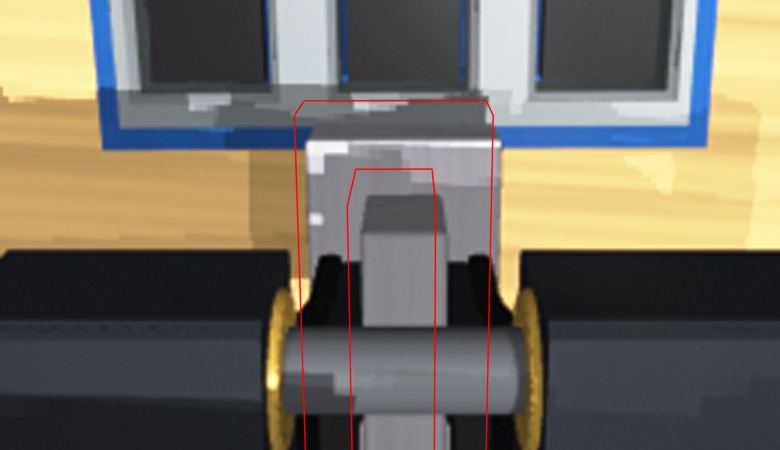

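```bash
cat >> h.py <<'E'
def held(w,name,dz=.0365):
    p,r,s=tool(); o=p+r.apply([.164,0,0]); ty=r.apply([0,1,0]); yaw=np.arctan2(ty[1],ty[0])-np.pi/2
    pic(w,name,(150,150,410,300),3,polys=[(JAW,(o[0],o[1],yaw),o[2]-dz)])
E
python3 - <<'E'
from h import *
print(tool()[0])
w=get_image("wrist"); print(tool()[0]); held(w,"w12")
E
```

```text
[ 0.36766973 -0.31956399  0.35696949]
[ 0.36880172 -0.31855205  0.35703385]
```

View pics/w12.png

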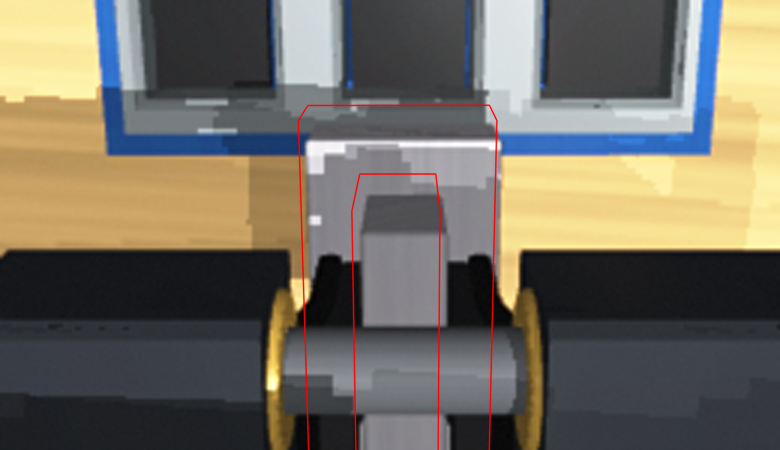

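```bash
python3 -m creep '[[0,0,0,0,0,0,5],[0,0,0,0,0,0,5],[0,0,0,0,0,0,5]]'; python3 - <<'E'
from h import *
w=get_image("wrist"); held(w,"w13"); go([.469,-.3127,.15],.06+np.pi/2)
h=hsv(w)
b=(h[...,0]>100)&(h[...,0]<130)&(h[...,1]>120); b[200:]=0
k=np.argwhere(b)
hull=cv2.convexHull(k[:,::-1].astype(np.int32)); m=np.zeros(b.shape,np.uint8); cv2.fillConvexPoly(m,hull,1)
print("outer",fit([(w,m>0,(120,0,440,210))],[box(0,0,0,210,210,24)],[.469,-.3127,.06],0,S=4))
E
```

```text
time: 19.7
position: [0.3697, -0.3178, 0.357]
tool_rot: [2.189, 0.07, -2.192]
ft_force: [-0.3, -0.5, -2.5]
grip_width: 0.159
t 19.75 grip 0.161 F [-0.4 -0.1 -1.9] tcp [ 369.6 -317.9  357. ] q7 -0.90 level [-0.     0.001  0.002]
  turn x 0.002  q7 then ~-1.02 or -0.77
  turn x -3.139  q7 then ~2.12 or -3.91
 shift now-axes [ 42.9   1.  -99.6]  after first turn [ 43.    0.7 -99.6] (2nd: y,z flip)
outer (array([ 0.47145128, -0.31317477,  0.06281343]), np.float64(0.002234224543857688))
```

View pics/w13.png

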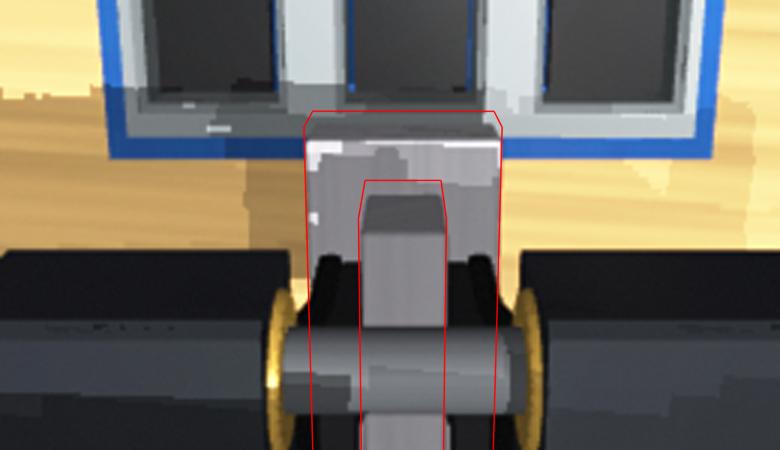

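```bash
python3 - <<'E'
from h import *
go([.430,-.3819,.25-.164],.062+np.pi/2)
E
```

```text
t 19.75 grip 0.161 F [-0.4 -0.1 -1.9] tcp [ 369.6 -317.9  357. ] q7 -0.90 level [-0.     0.001  0.002]
  turn x 0.000  q7 then ~-0.88 or -0.91
  turn x -3.141  q7 then ~2.26 or -4.05
 shift now-axes [106.8  67.8 -56.5]  after first turn [107.   67.6 -56.4] (2nd: y,z flip)
```

```bash
python3 -m creep '[[0,34,-28,0,0,0,5],[0,33.7,-28.4,0,0,0,5],[30,0,0,0,0,0,5],[35,0,0,0,0,0,5],[30,0,0,0,0,0,5]]';  python3 -m creep '[[12,0,0,0,0,0,5],[0,0,0,0,0,0,5],[0,0,0,0,0,0,5],[0,0,0,0,0,0,5]]'; python3 - <<'E'
from h import *
go([.430,-.3819,.25-.164],.062+np.pi/2)
w=get_image("wrist"); pic(w,"w14"); s=get_image("side");pic(s,"s14",(270,60,420,180),5)
E
```

```text
time: 20.25
position: [0.4149, -0.3664, 0.263]
tool_rot: [2.187, 0.066, -2.2]
ft_force: [0.3, 0.1, -1.9]
grip_width: 0.158
time: 20.65
position: [0.4152, -0.3671, 0.2553]
tool_rot: [2.194, 0.064, -2.193]
ft_force: [0.3, -0.5, -0.9]
grip_width: 0.155
t 20.65 grip 0.155 F [ 0.3 -0.5 -0.9] tcp [ 415.2 -367.1  255.3] q7 -0.48 level [ 0.    -0.     0.002]
  turn x -0.005  q7 then ~-0.48 or -0.49
  turn x 3.136  q7 then ~-3.62 or 2.65
 shift now-axes [  5.2  15.6 -13.9]  after first turn [  5.3  15.6 -13.9] (2nd: y,z flip)
```

View pics/w14.png

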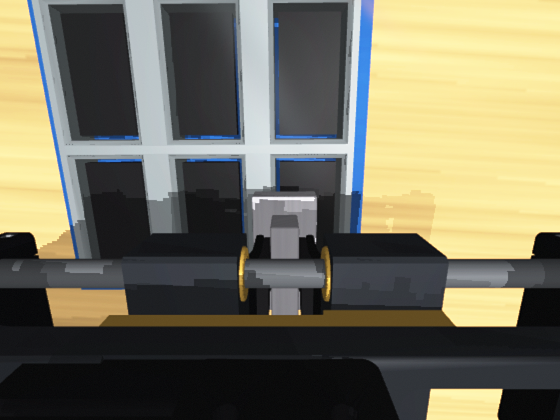

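View pics/s14.png

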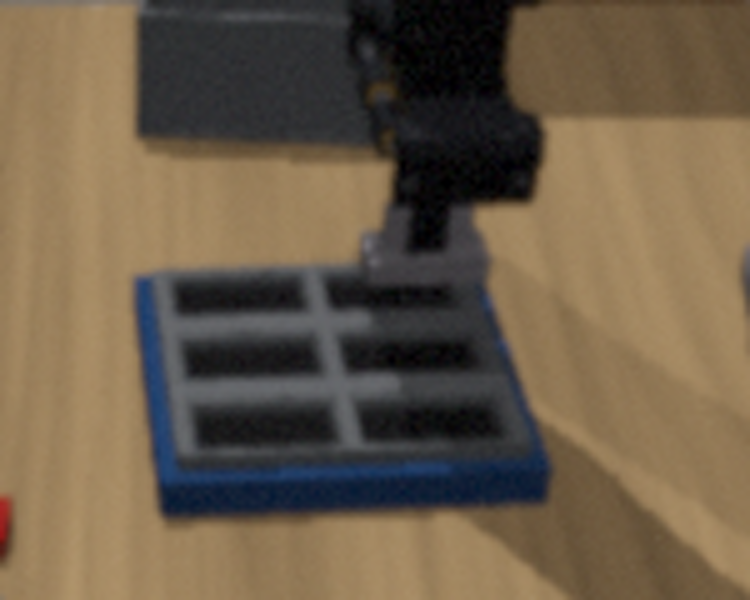

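The jaw is 15 mm off laterally because fast rows get cut. I'll correct that at this height.

```bash
python3 -m creep '[[0,8,-7,0,0,0,5],[0,7.6,-7,0,0,0,5],[0,0,0,0,0,0,5],[0,0,0,0,0,0,5],[0,0,0,0,0,0,5]]'; python3 - <<'E'
from h import *
go([.430,-.3819,.25-.164],.062+np.pi/2)
w=get_image("wrist"); pic(w,"w15",(180,80,420,300),3.2,[([box(x,y,34,78,44,0)],(.470,-.3132,.062),0) for x in(-45,45) for y in(-66,0,66)])
E
```

```text
time: 21.25
position: [0.4291, -0.3815, 0.2531]
tool_rot: [2.191, 0.066, -2.199]
ft_force: [0.2, 0.0, -2.3]
grip_width: 0.153
t 21.25 grip 0.153 F [ 0.2  0.  -2.3] tcp [ 429.1 -381.5  253.1] q7 -0.46 level [-0.     0.003  0.004]
  turn x -0.006  q7 then ~-0.46 or -0.47
  turn x 3.135  q7 then ~-3.60 or 2.67
 shift now-axes [ 3.1  0.5 -0.9]  after first turn [ 3.1  0.5 -0.9] (2nd: y,z flip)
```

View pics/w15.png

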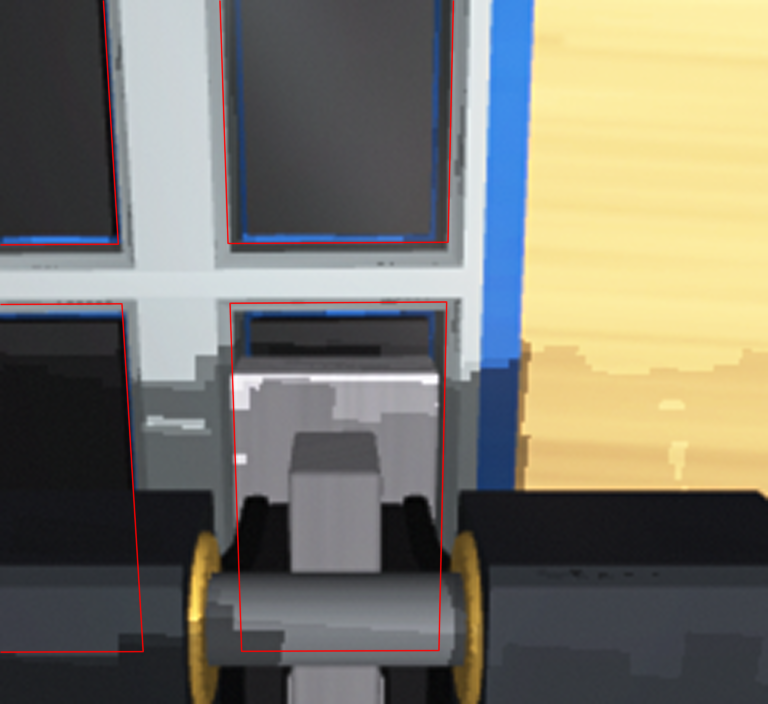

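The jaw sits over the lower-right recess with about 1 mm of lateral error. I'll lower it gently.

```bash
python3 -m creep '[[5,1.2,-0.3,0,0,0,5],[5,0,0,0,0,0,5],[5,0,0,0,0,0,5],[4,0,0,0,0,0,5],[0,0,0,0,0,0,5]]'; python3 -m creep '[[2,0,0,0,0,0,5],[2,0,0,0,0,0,5],[0,0,0,0,0,0,5]]';python3 -m creep '[[2,0,0,0,0,0,5],[0,0,0,0,0,0,5],[0,0,0,0,0,0,5]]'
```

```text
time: 21.8
position: [0.4294, -0.3822, 0.2335]
tool_rot: [2.191, 0.067, -2.199]
ft_force: [-0.4, -1.0, -2.3]
grip_width: 0.156
time: 22.1
position: [0.4296, -0.3824, 0.2302]
tool_rot: [2.192, 0.066, -2.198]
ft_force: [-0.5, -0.5, -2.2]
grip_width: 0.158
time: 22.4
position: [0.4296, -0.3825, 0.2284]
tool_rot: [2.192, 0.066, -2.197]
ft_force: [-0.3, 0.8, -1.9]
grip_width: 0.16
```

```bash
python3 -m creep '[[2,0,0,0,0,0,5],[0,0,0,0,0,0,5],[1,0,0,0,0,0,5],[0,0,0,0,0,0,5]]';python3 -m creep '[[2,0,0,0,0,0,5],[0,0,0,0,0,0,5],[0,0,0,0,0,0,5]]';python3 -m creep '[[2,0,0,0,0,0,5],[0,0,0,0,0,0,5],[0,0,0,0,0,0,5]]'
```

```text
time: 22.8
position: [0.4297, -0.3826, 0.2258]
tool_rot: [2.192, 0.066, -2.197]
ft_force: [-1.9, 1.8, 2.4]
grip_width: 0.155
time: 23.1
position: [0.4296, -0.3826, 0.2237]
tool_rot: [2.192, 0.066, -2.197]
ft_force: [-1.3, 2.3, 5.0]
grip_width: 0.159
time: 23.4
position: [0.4296, -0.3825, 0.2216]
tool_rot: [2.192, 0.066, -2.197]
ft_force: [-1.1, 1.7, 4.0]
grip_width: 0.154
```

```bash
python3 -m creep '[[2,0,0,0,0,0,5],[0,0,0,0,0,0,5],[0,0,0,0,0,0,5]]';python3 -m creep '[[1.5,0,0,0,0,0,5],[0,0,0,0,0,0,5],[0,0,0,0,0,0,5]]';python3 -m creep '[[1,0,0,0,0,0,5],[0,0,0,0,0,0,5],[0,0,0,0,0,0,5]]'
```

```text
time: 23.7
position: [0.4296, -0.3825, 0.2194]
tool_rot: [2.192, 0.066, -2.197]
ft_force: [-0.7, 2.1, 4.4]
grip_width: 0.154
time: 24.0
position: [0.4296, -0.3825, 0.218]
tool_rot: [2.192, 0.065, -2.197]
ft_force: [-1.7, 2.0, 4.9]
grip_width: 0.16
time: 24.3
position: [0.4296, -0.3827, 0.2179]
tool_rot: [2.193, 0.066, -2.197]
ft_force: [-4.0, 3.8, 11.1]
grip_width: 0.16
```

The stop is reached at 0.218, as computed, with the force rising to 13 N. I'll release, rise and check.

```bash
python3 -m creep '[[0,0,0,0,0,0,36],[0,0,0,0,0,0,36],[0,0,0,0,0,0,36],[0,0,0,0,0,0,36],[-5,0,0,0,0,0,36]]'; python3 -m creep '[[-20,0,0,0,0,0,36],[-40,0,0,0,0,0,36],[-40,0,0,0,0,0,36],[-20,0,30,0,0,0,60],[0,0,20,0,0,0,60]]';python3 -m creep '[[0,0,0,0,0,0,60],[0,0,0,0,0,0,60],[0,0,0,0,0,0,60]]'; python3 - <<'E'
from h import *
go([.5432,.006,.2],1.43+np.pi/2)
w=get_image("wrist"); pic(w,"w16",(180,0,460,240),2.8); t=get_image("top");pic(t,"t16",(200,150,480,330),2.8)
E
```

```text
time: 24.8
position: [0.4294, -0.3823, 0.2213]
tool_rot: [2.191, 0.066, -2.199]
ft_force: [0.3, 0.3, 0.2]
grip_width: 0.404
time: 25.3
position: [0.3789, -0.3878, 0.3449]
tool_rot: [2.194, 0.059, -2.192]
ft_force: [-0.8, 0.2, -0.5]
grip_width: 0.519
time: 25.6
position: [0.3809, -0.3853, 0.3417]
tool_rot: [2.191, 0.067, -2.197]
ft_force: [-0.2, 0.4, 0.1]
grip_width: 0.679
t 25.60 grip 0.679 F [-0.2  0.4  0.1] tcp [ 380.9 -385.3  341.7] q7 -0.54 level [-0.     0.003  0.003]
  turn x -1.373  q7 then ~0.03 or -1.11
  turn x 1.769  q7 then ~-3.11 or 2.03
 shift now-axes [ -21.5 -381.4 -184.4]  after first turn [ -22.3  105.7 -410.2] (2nd: y,z flip)
```

View pics/w16.png

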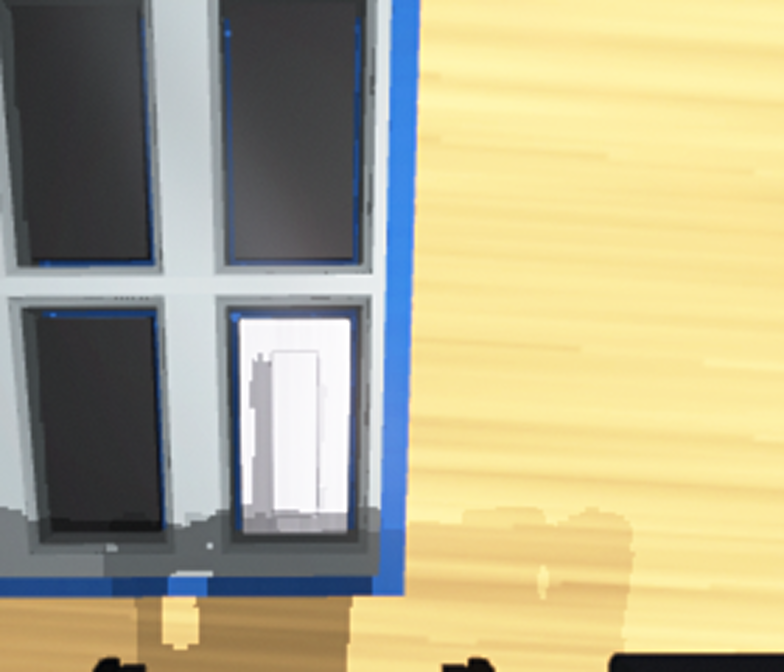

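View pics/t16.png

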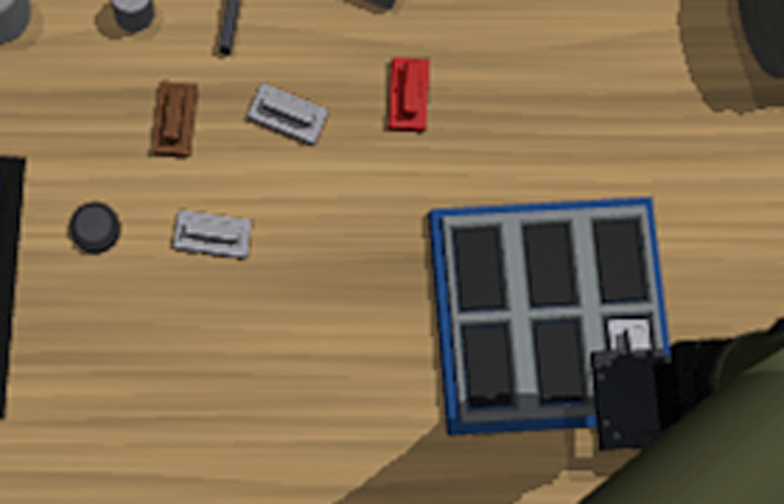

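Jaw 1 is home and centred, with its rib standing at (295,430) in the enlarged picture. The other two jaws haven't moved. Next is jaw B.

```bash
python3 -m creep '[[0,0,0,-0.14,0,0,60],[0,0,0,-0.14,0,0,60],[0,0,0,-0.14,0,0,60],[0,0,0,-0.14,0,0,60],[0,0,0,-0.14,0,0,60]]'; python3 -m creep '[[0,0,0,-0.14,0,0,60],[0,0,0,-0.14,0,0,60],[0,0,0,-0.14,0,0,60],[0,0,0,-0.14,0,0,60],[0,0,0,-0.113,0,0,60]]';  python3 -m creep '[[-2,12,-35,0,0,0,60],[-2,12,-35,0,0,0,60],[-2,12,-35,0,0,0,60],[-2,12,-35,0,0,0,60],[-2,12,-35,0,0,0,60]]'; python3 -m creep '[[-2,12,-35,0,0,0,60],[-2,12,-35,0,0,0,60],[-2,12,-35,0,0,0,60],[-2,12,-35,0,0,0,60],[-2,0,0,0,0,0,60]]';python3 -m creep '[[0,0,0,0,0,0,60],[0,0,0,0,0,0,60],[0,0,0,0,0,0,60]]'; python3 - <<'E'
from h import *
go([.5432,.006,.15],1.43+np.pi/2)
d=get_image("wrist");pic(d,"w17",polys=[(JAW,(.5432,.006,1.43),0),(JAW,(.6618,-.0655,1.18),0)])
E
```

```text
time: 26.2
position: [0.3807, -0.3855, 0.3416]
tool_rot: [1.774, 0.716, -1.779]
ft_force: [-0.4, -0.6, 0.4]
grip_width: 0.692
time: 26.7
position: [0.3806, -0.3855, 0.3415]
tool_rot: [1.309, 1.147, -1.31]
ft_force: [0.1, 0.3, 0.3]
grip_width: 0.694
time: 27.2
position: [0.4651, -0.2193, 0.3521]
tool_rot: [1.313, 1.144, -1.313]
ft_force: [0.7, -0.0, -0.0]
grip_width: 0.69
time: 27.7
position: [0.5339, -0.0825, 0.3617]
tool_rot: [1.307, 1.15, -1.306]
ft_force: [1.4, 0.5, 0.4]
grip_width: 0.686
time: 28.0
position: [0.531, -0.0906, 0.3624]
tool_rot: [1.315, 1.142, -1.316]
ft_force: [-0.7, 0.5, -0.2]
grip_width: 0.691
t 28.00 grip 0.691 F [-0.7  0.5 -0.2] tcp [531.  -90.6 362.4] q7 0.05 level [ 0.    -0.003  0.004]
  turn x -0.003  q7 then ~-0.12 or 0.23
  turn x 3.138  q7 then ~-3.26 or 3.37
 shift now-axes [ 48.7  -1.6 -97.2]  after first turn [ 48.4  -1.5 -97.4] (2nd: y,z flip)
```

View pics/w17.png

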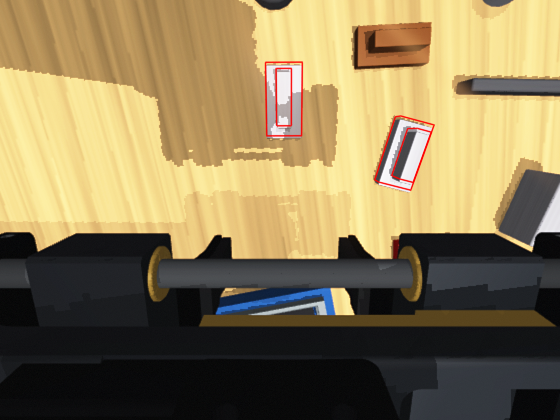

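Jaw B at (284,100) lies on its projected outline. I'll approach.

```bash
python3 -m creep '[[10,-1.5,-30,0,0,0,60],[20,0,-35,0,0,0,60],[20,0,-32,0,0,0,60],[20,0,0,0,0,0,60],[20,0,0,0,0,0,60]]'; python3 -m creep '[[20,0,0,0,0,0,60],[0,0,0,0,0,0,60],[0,0,0,0,0,0,60],[0,0,0,0,0,0,60]]'; python3 - <<'E'
from h import *
d=get_image("wrist");pic(d,"w18",polys=[(JAW,(.5432,.006,1.43),0)])
go([.5432,.006,.036],1.43+np.pi/2)
E
```

```text
time: 28.55
position: [0.5434, 0.008, 0.2722]
tool_rot: [1.313, 1.144, -1.312]
ft_force: [-0.0, -0.1, -0.2]
grip_width: 0.693
time: 28.95
position: [0.5439, 0.007, 0.2542]
tool_rot: [1.316, 1.142, -1.312]
ft_force: [-0.3, -0.1, -0.3]
grip_width: 0.69
t 29.00 grip 0.691 F [ 0.2  0.2 -0.1] tcp [543.9   7.1 254.3] q7 -0.06 level [ 0.    -0.004  0.001]
  turn x -0.001  q7 then ~-0.05 or -0.06
  turn x 3.140  q7 then ~-3.20 or 3.08
 shift now-axes [54.3 -0.5  1.4]  after first turn [54.3 -0.6  1.2] (2nd: y,z flip)
```

View pics/w18.png

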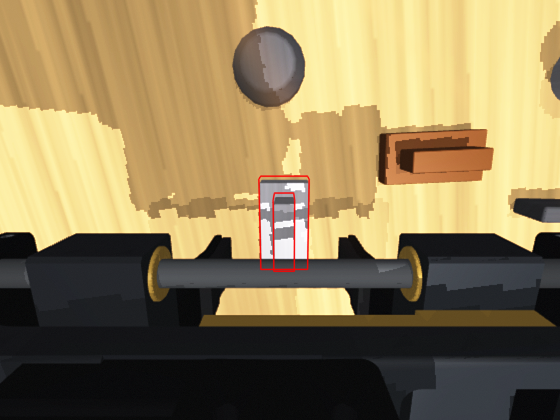

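```bash
python3 -m creep '[[20,0,1,0,0,0,50],[20,0,0,0,0,0,50],[14,0,0,0,0,0,50],[0,0,0,0,0,0,50],[0,0,0,0,0,0,50]]'; python3 -m creep '[[0,0,0,0,0,0,5],[0,0,0,0,0,0,5],[0,0,0,0,0,0,5],[0,0,0,0,0,0,5],[0,0,0,0,0,0,5]]' 40;python3 -m creep '[[0,0,0,0,0,0,5],[0,0,0,0,0,0,5],[0,0,0,0,0,0,5]]' 40; python3 -c "
from h import *
go([.5432,.006,.036],1.43+np.pi/2)"; python3 -m creep '[[-8,0,0,0,0,0,5],[-20,0,0,0,0,0,5],[-30,0,0,0,0,0,5],[-30,0,0,0,0,0,5],[-35,0,0,0,0,0,5]]'; python3 - <<'E'
from h import *
go([.469,-.3132,.2],.062+np.pi/2)
E
```

```text
time: 29.5
position: [0.5434, 0.0066, 0.1995]
tool_rot: [1.314, 1.143, -1.313]
ft_force: [0.5, 0.3, 0.1]
grip_width: 0.578
time: 30.0
position: [0.5431, 0.0067, 0.1991]
tool_rot: [1.314, 1.143, -1.313]
ft_force: [0.1, 0.1, 0.1]
grip_width: 0.207
time: 30.3
position: [0.5432, 0.0067, 0.1991]
tool_rot: [1.314, 1.143, -1.313]
ft_force: [0.7, -0.7, 1.2]
grip_width: 0.16
t 30.30 grip 0.160 F [ 0.7 -0.7  1.2] tcp [543.2   6.7 199.1] q7 -0.01 level [ 0.    -0.003  0.003]
  turn x -0.001  q7 then ~-0.01 or -0.01
  turn x 3.141  q7 then ~-3.15 or 3.13
 shift now-axes [-0.9  0.1  0.7]  after first turn [-0.9  0.1  0.7] (2nd: y,z flip)
time: 30.8
position: [0.5425, 0.0061, 0.3223]
tool_rot: [1.312, 1.145, -1.316]
ft_force: [-0.0, 0.6, -3.1]
grip_width: 0.158
t 30.80 grip 0.158 F [-0.   0.6 -3.1] tcp [542.5   6.1 322.3] q7 -0.10 level [ 0.    -0.002  0.006]
  turn x 1.367  q7 then ~-0.87 or 0.66
  turn x -1.775  q7 then ~2.27 or -2.48
 shift now-axes [-42.2 -27.8 326.4]  after first turn [-41.7 314.1  93.2] (2nd: y,z flip)
```

```bash
python3 -m creep '[[0,0,0,0.14,0,0,5],[0,0,0,0.14,0,0,5],[0,0,0,0.14,0,0,5],[0,0,0,0.14,0,0,5],[0,0,0,0.14,0,0,5]]'; python3 -m creep '[[0,0,0,0.14,0,0,5],[0,0,0,0.14,0,0,5],[0,0,0,0.14,0,0,5],[0,0,0,0.14,0,0,5],[0,0,0,0.107,0,0,5]]';  python3 -c "
from h import *
go([.4255,-.3167,.32-.164],.06+np.pi/2)"
```

```text
time: 31.3
position: [0.5429, 0.0061, 0.3218]
tool_rot: [1.8, 0.686, -1.804]
ft_force: [0.2, 0.0, -3.4]
grip_width: 0.161
time: 31.8
position: [0.5429, 0.0061, 0.3218]
tool_rot: [2.19, 0.066, -2.199]
ft_force: [-0.2, 0.2, -2.2]
grip_width: 0.159
t 31.80 grip 0.159 F [-0.2  0.2 -2.2] tcp [542.9   6.1 321.8] q7 -1.45 level [-0.     0.004  0.004]
  turn x -0.003  q7 then ~-0.79 or -2.10
  turn x 3.138  q7 then ~-3.93 or 1.04
 shift now-axes [  1.1 315.6 135.6]  after first turn [  1.8 315.2 136.6] (2nd: y,z flip)
```

```bash
python3 -m creep '[[0,31,13,0,0.002,0.002,5],[0,31,13,0,0.002,0.002,5],[0,31,13,0,0,0,5],[0,31,13,0,0,0,5],[0,31,13,0,0,0,5]]'; python3 -m creep '[[0,31,13,0,0,0,5],[0,31,13,0,0,0,5],[0,31,13,0,0,0,5],[0,31,13,0,0,0,5],[0,31,13,0,0,0,5]]'; python3 -m creep '[[0,0,0,0,0,0,5],[0,0,0,0,0,0,5],[0,0,0,0,0,0,5]]';  python3 -c "
from h import *
go([.4255,-.3167,.255-.164],.06+np.pi/2)"
```

```text
time: 32.3
position: [0.4871, -0.1537, 0.3217]
tool_rot: [2.191, 0.069, -2.189]
ft_force: [0.4, -0.5, -3.1]
grip_width: 0.161
time: 32.8
position: [0.4319, -0.3122, 0.3217]
tool_rot: [2.192, 0.069, -2.189]
ft_force: [0.7, 0.6, -1.9]
grip_width: 0.156
time: 33.1
position: [0.4333, -0.3102, 0.3215]
tool_rot: [2.191, 0.071, -2.188]
ft_force: [-0.1, 0.9, -3.4]
grip_width: 0.156
t 33.10 grip 0.156 F [-0.1  0.9 -3.4] tcp [ 433.3 -310.2  321.5] q7 -0.77 level [ 0.    -0.001  0.001]
  turn x 0.003  q7 then ~-0.75 or -0.78
  turn x -3.138  q7 then ~2.39 or -3.93
 shift now-axes [66.4  6.1  8.2]  after first turn [66.5  6.1  8.1] (2nd: y,z flip)
```

```bash
python3 -m creep '[[15,6,8,0.003,0,0,5],[20,0,0,0,0,0,5],[20,0,0,0,0,0,5],[11,0,0,0,0,0,5],[0,0,0,0,0,0,5]]'; python3 -m creep '[[0,0,0,0,0,0,5],[0,0,0,0,0,0,5],[0,0,0,0,0,0,5]]';  python3 - <<'E'
from h import *
w=get_image("wrist"); pic(w,"w19",(150,40,450,300),2.6)
go([.4255,-.3167,.255-.164],.06+np.pi/2)
E
```

```text
time: 33.6
position: [0.4246, -0.3168, 0.2536]
tool_rot: [2.189, 0.067, -2.194]
ft_force: [0.1, -0.7, -2.9]
grip_width: 0.158
time: 33.9
position: [0.4258, -0.318, 0.2566]
tool_rot: [2.194, 0.064, -2.187]
ft_force: [-0.3, -0.1, -2.1]
grip_width: 0.159
t 33.95 grip 0.160 F [-0.2  1.1 -2.4] tcp [ 425.7 -318.   256.4] q7 -0.67 level [ 0.    -0.003 -0.001]
  turn x -0.001  q7 then ~-0.68 or -0.67
  turn x 3.141  q7 then ~-3.82 or 2.47
 shift now-axes [ 1.4 -1.3  0.2]  after first turn [ 1.4 -1.3  0.1] (2nd: y,z flip)
```

View pics/w19.png

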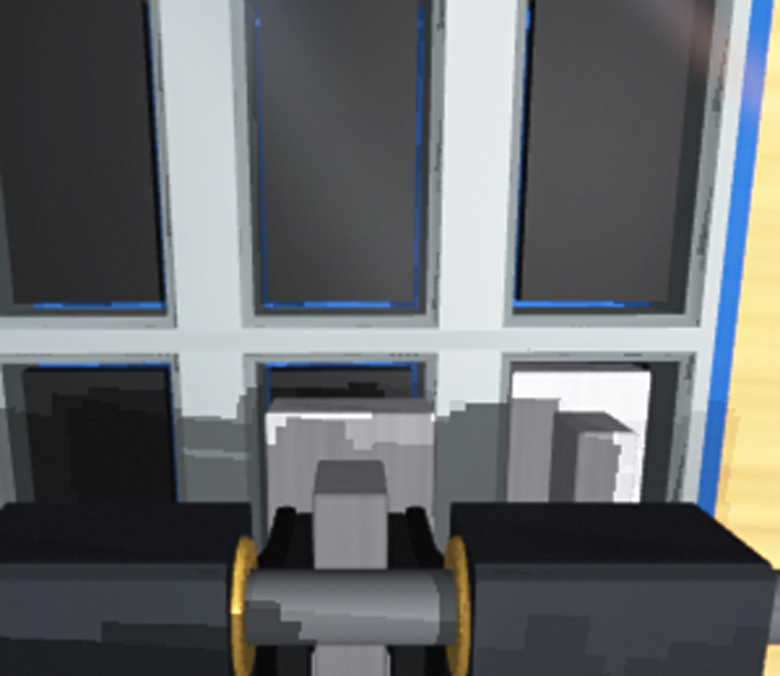

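```bash
python3 - <<'E'
from h import *
w=get_image("top"); pic(w,"t20",(340,205,460,315),6)
w=get_image("side"); pic(w,"s20",(285,85,395,175),7)
E
```

```text
(no output)
```

View pics/t20.png

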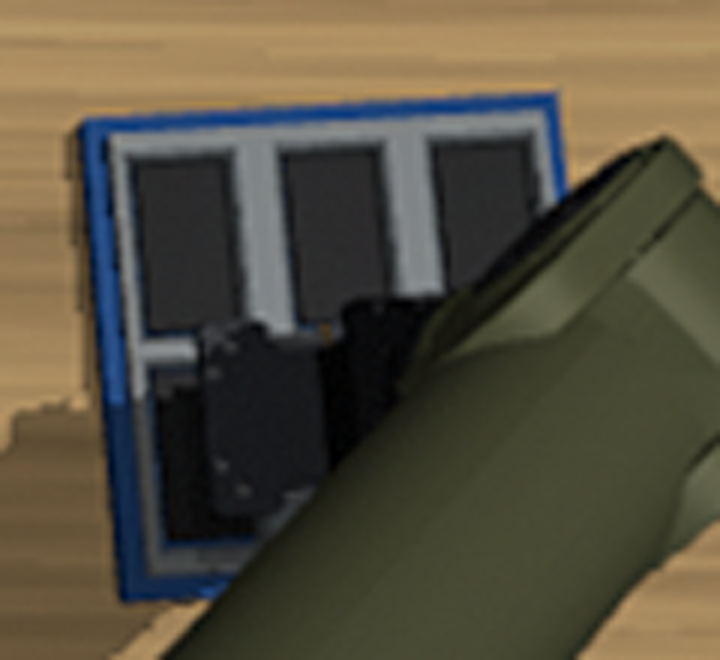

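View pics/s20.png

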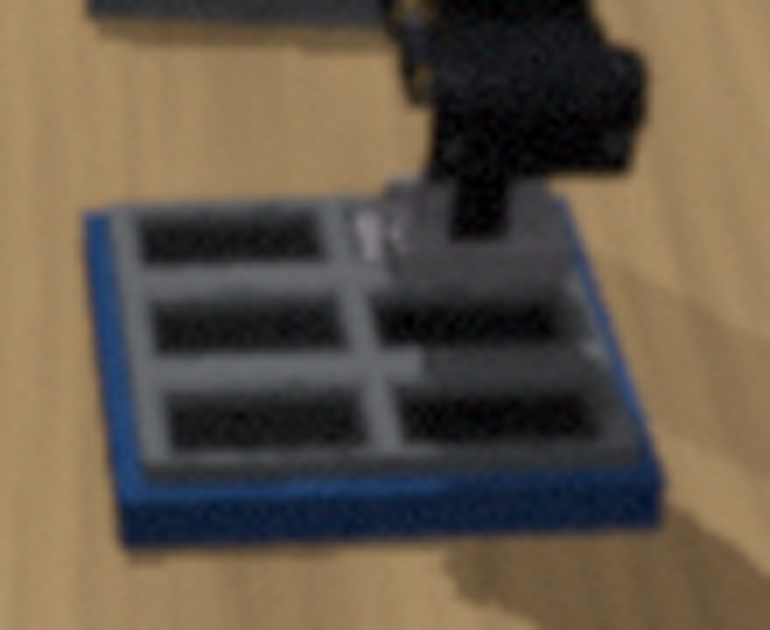

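```bash
python3 -m creep '[[5,-1.6,0,0,0,0,5],[5,0,0,0,0,0,5],[5,0,0,0,0,0,5],[5,0,0,0,0,0,5],[0,0,0,0,0,0,5]]'; python3 -m creep '[[3,0,0,0,0,0,5],[3,0,0,0,0,0,5],[0,0,0,0,0,0,5],[0,0,0,0,0,0,5]]';python3 -m creep '[[2,0,0,0,0,0,5],[2,0,0,0,0,0,5],[0,0,0,0,0,0,5]]'
```

```text
time: 34.55
position: [0.425, -0.3159, 0.2347]
tool_rot: [2.191, 0.065, -2.192]
ft_force: [-0.5, -0.3, -2.1]
grip_width: 0.159
time: 34.95
position: [0.4253, -0.3162, 0.2297]
tool_rot: [2.193, 0.065, -2.19]
ft_force: [0.5, -0.7, -2.5]
grip_width: 0.157
time: 35.25
position: [0.4253, -0.3161, 0.2254]
tool_rot: [2.193, 0.065, -2.19]
ft_force: [-0.5, 0.2, -3.0]
grip_width: 0.155
```

```bash
python3 -m creep '[[2,0,0,0,0,0,5],[0,0,0,0,0,0,5],[2,0,0,0,0,0,5],[0,0,0,0,0,0,5]]';python3 -m creep '[[2,0,0,0,0,0,5],[0,0,0,0,0,0,5],[1,0,0,0,0,0,5],[0,0,0,0,0,0,5],[0,0,0,0,0,0,5]]';python3 -m creep '[[1,0,0,0,0,0,5],[0,0,0,0,0,0,5],[1,0,0,0,0,0,5],[0,0,0,0,0,0,5],[0,0,0,0,0,0,5]]'
```

```text
time: 35.65
position: [0.4254, -0.3162, 0.2219]
tool_rot: [2.193, 0.065, -2.19]
ft_force: [-0.9, 1.3, 4.3]
grip_width: 0.159
time: 36.15
position: [0.4254, -0.3162, 0.2188]
tool_rot: [2.193, 0.065, -2.189]
ft_force: [-1.1, 1.4, 4.4]
grip_width: 0.158
time: 36.65
position: [0.4254, -0.3163, 0.217]
tool_rot: [2.193, 0.065, -2.189]
ft_force: [-2.7, 1.6, 7.0]
grip_width: 0.157
```

```bash
python3 -m creep '[[1,0,0,0,0,0,5],[0,0,0,0,0,0,5],[0,0,0,0,0,0,5]]'; python3 -m creep '[[-1,0,0,0,0,0,30],[0,0,0,0,0,0,30],[0,0,0,0,0,0,30],[0,0,0,0,0,0,30],[-5,0,0,0,0,0,30]]'; python3 -m creep '[[-20,0,0,0,0,0,30],[-40,0,0,0,0,0,30],[-40,0,0,0,0,0,30],[-20,0,30,0,0,0,60],[0,0,20,0,0,0,60]]';python3 -m creep '[[0,0,0,0,0,0,60],[0,0,0,0,0,0,60],[0,0,0,0,0,0,60]]'; python3 - <<'E'
from h import *
w=get_image("wrist"); pic(w,"w21",(150,0,450,240),2.6)
go([.6618,-.0655,.2],1.18+np.pi/2)
E
```

```text
time: 36.95
position: [0.4254, -0.3164, 0.2169]
tool_rot: [2.194, 0.066, -2.19]
ft_force: [-5.3, 4.0, 16.5]
grip_width: 0.156
time: 37.45
position: [0.4251, -0.3158, 0.2211]
tool_rot: [2.192, 0.065, -2.191]
ft_force: [0.7, 0.8, -0.0]
grip_width: 0.342
time: 37.95
position: [0.3747, -0.3207, 0.3443]
tool_rot: [2.197, 0.061, -2.185]
ft_force: [0.5, -0.1, -0.4]
grip_width: 0.453
time: 38.25
position: [0.376, -0.3186, 0.3414]
tool_rot: [2.192, 0.065, -2.189]
ft_force: [0.4, 0.5, 0.2]
grip_width: 0.664
t 38.30 grip 0.672 F [-0.5  0.3  0.7] tcp [ 376.1 -318.6  341.4] q7 -0.84 level [ 0.    -0.001 -0.001]
  turn x -1.120  q7 then ~-0.32 or -1.35
  turn x 2.022  q7 then ~-3.46 or 1.79
 shift now-axes [ -22.6 -235.4 -300.5]  after first turn [ -22.6  167.8 -342.9] (2nd: y,z flip)
```

View pics/w21.png

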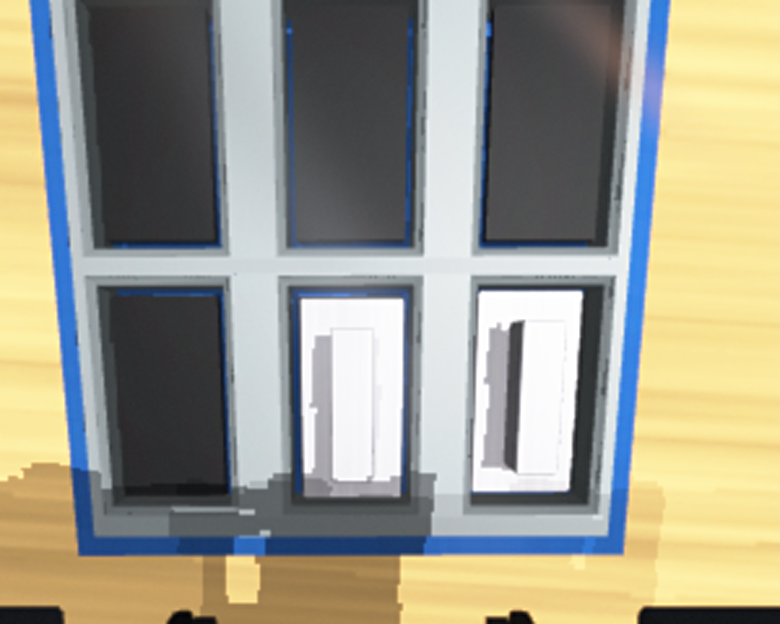

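Jaw 2 is home and centred. Jaw 1 has slid about 4 mm against the left wall of its recess, perhaps knocked, but it appears at the same scale, so it's still flush. Next is jaw C.

```bash
python3 -m creep '[[0,0,0,-0.14,0,0,60],[0,0,0,-0.14,0,0,60],[0,0,0,-0.14,0,0,60],[0,0,0,-0.14,0,0,60],[0,0,0,-0.14,0,0,60]]'; python3 -m creep '[[0,0,0,-0.14,0,0,60],[0,0,0,-0.14,0,0,60],[0,0,0,-0.14,0,0,60],[0,0,0,-0.13,0,0,60],[-2,21,-31,0,0,0,60]]';  python3 -m creep '[[-2,21,-31,0,0,0,60],[-2,21,-31,0,0,0,60],[-2,21,-31,0,0,0,60],[-2,21,-31,0,0,0,60],[-2,21,-31,0,0,0,60]]'; python3 -m creep '[[-2,21,-31,0,0,0,60],[-2,21,-31,0,0,0,60],[0,0,0,0,0,0,60],[0,0,0,0,0,0,60],[0,0,0,0,0,0,60]]'; python3 - <<'E'
from h import *
d=get_image("wrist");pic(d,"w22",polys=[(JAW,(.6618,-.0655,1.18),0)])
go([.6618,-.0655,.15],1.18+np.pi/2)
d=get_image("side");pic(d,"s22",(285,85,395,175),7)
E
```

```text
time: 38.8
position: [0.376, -0.3188, 0.3412]
tool_rot: [1.772, 0.713, -1.773]
ft_force: [0.4, -0.2, -0.3]
grip_width: 0.692
time: 39.3
position: [0.4011, -0.2977, 0.3433]
tool_rot: [1.401, 1.07, -1.404]
ft_force: [0.8, -0.4, 1.2]
grip_width: 0.693
time: 39.8
position: [0.5469, -0.1702, 0.3529]
tool_rot: [1.398, 1.074, -1.399]
ft_force: [0.0, -1.0, 0.7]
grip_width: 0.691
time: 40.3
position: [0.6012, -0.124, 0.3572]
tool_rot: [1.399, 1.072, -1.401]
ft_force: [-0.2, -0.6, -0.1]
grip_width: 0.693
t 40.35 grip 0.690 F [-0.9 -0.3 -0.8] tcp [ 601.  -124.3  357.5] q7 0.12 level [ 0.     0.001 -0.001]
  turn x 0.127  q7 then ~-0.11 or 0.35
  turn x -3.015  q7 then ~3.03 or -2.79
 shift now-axes [ 43.5  43.4 -72.6]  after first turn [ 43.5  33.8 -77.5] (2nd: y,z flip)
```

View pics/w22.png

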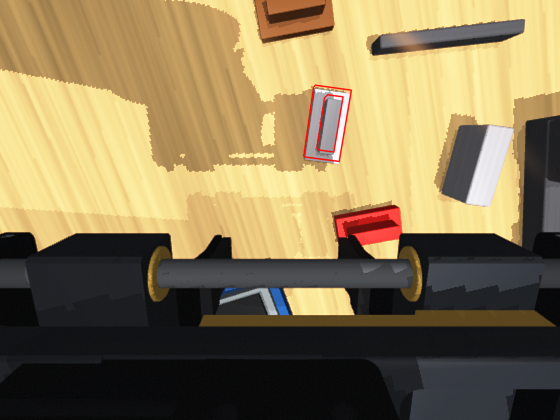

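View pics/s22.png

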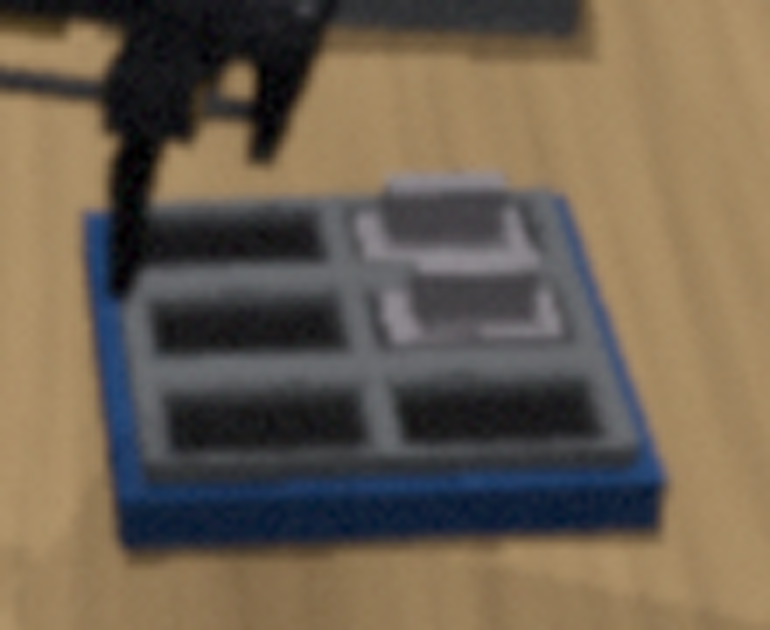

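```bash
python3 - <<'E'
from h import *
d=get_image("wrist");h=hsv(d)
m=(h[...,1]<60)
m,c,st=blob(m,(328,125),0);print(st)
m=cv2.morphologyEx(m.astype(np.uint8),cv2.MORPH_CLOSE,np.ones((7,7)))>0
x,f=fit([(d,m,(285,70,370,175))],JAW,[.6618,-.0655,1.18]);print(x,f)
pic(d,"w23",(270,60,390,180),5,polys=[(JAW,x,0)])
go([x[0],x[1],.15],x[2]+np.pi/2)
E
```

```text
[ 304   89   46   75 2573]
[ 0.66106641 -0.06838061  1.18119087] 0.02859640728467039
t 40.45 grip 0.689 F [-0.3  0.2  1. ] tcp [ 601.  -124.2  357.9] q7 0.12 level [ 0.    -0.    -0.001]
  turn x 0.126  q7 then ~-0.11 or 0.34
  turn x -3.016  q7 then ~3.03 or -2.80
 shift now-axes [ 44.   43.4 -69.6]  after first turn [ 43.9  34.4 -74.5] (2nd: y,z flip)
```

View pics/w23.png

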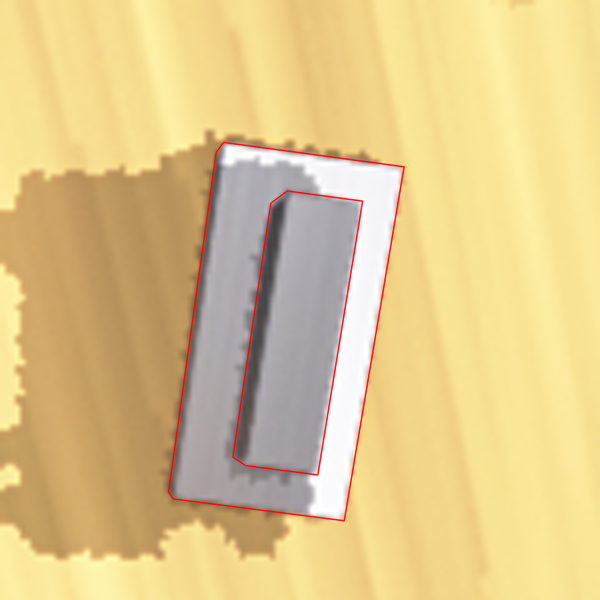

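```bash
python3 -m creep '[[0,0,0,0.126,0,0,60],[0,12,-25,0,0,0,60],[10,12,-25,0,0,0,60],[20,10,-24,0,0,0,60],[20,0,0,0,0,0,60]]'; python3 -m creep '[[25,0,0,0,0,0,60],[10,0,0,0,0,0,60],[0,0,0,0,0,0,60],[0,0,0,0,0,0,60],[0,0,0,0,0,0,60]]'; python3 - <<'E'
from h import *
d=get_image("wrist");pic(d,"w24",polys=[(JAW,(.6615,-.067,1.181),0)])
go([.6615,-.067,.036],1.181+np.pi/2)
E
```

```text
time: 40.95
position: [0.6633, -0.0635, 0.3075]
tool_rot: [1.489, 1.002, -1.481]
ft_force: [0.8, 0.0, -1.0]
grip_width: 0.694
time: 41.45
position: [0.6617, -0.0679, 0.2747]
tool_rot: [1.492, 0.997, -1.485]
ft_force: [-0.0, 0.4, 0.2]
grip_width: 0.69
t 41.50 grip 0.690 F [0.2 0.9 0.4] tcp [661.7 -67.7 274.7] q7 -0.03 level [ 0.    -0.002 -0.004]
  turn x 0.002  q7 then ~-0.03 or -0.03
  turn x -3.140  q7 then ~3.11 or -3.17
 shift now-axes [74.7 -0.7 -0.5]  after first turn [74.7 -0.4 -0.6] (2nd: y,z flip)
```

View pics/w24.png

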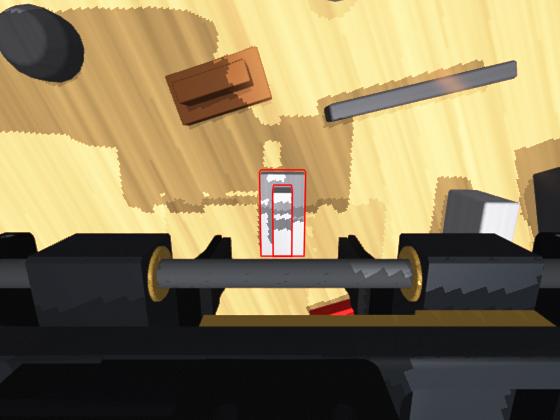

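```bash
python3 -m creep '[[20,-0.5,-0.5,0,0,0,50],[25,0,0,0,0,0,50],[20,0,0,0,0,0,50],[9.5,0,0,0,0,0,50],[0,0,0,0,0,0,50]]'; python3 -m creep '[[0,0,0,0,0,0,50],[0,0,0,0,0,0,50],[0,0,0,0,0,0,5],[0,0,0,0,0,0,5],[0,0,0,0,0,0,5]]' 40;python3 -m creep '[[0,0,0,0,0,0,5],[0,0,0,0,0,0,5],[0,0,0,0,0,0,5],[0,0,0,0,0,0,5],[0,0,0,0,0,0,5]]' 40; python3 -c "
from h import *
go([.6615,-.067,.036],1.181+np.pi/2)"; python3 -m creep '[[-8,0,0,0,0,0,5],[-20,0,0,0,0,0,5],[-30,0,0,0,0,0,5],[-30,0,0,0,0,0,5],[-35,0,0,0,0,0,5]]'; python3 - <<'E'
from h import *
go([.4214,-.2508,.2],.06+np.pi/2)
E
```

```text
time: 42.0
position: [0.6608, -0.0666, 0.1978]
tool_rot: [1.489, 1.0, -1.489]
ft_force: [0.1, 0.3, -0.6]
grip_width: 0.577
time: 42.5
position: [0.6612, -0.0667, 0.1989]
tool_rot: [1.49, 0.999, -1.487]
ft_force: [-0.5, -0.3, -0.3]
grip_width: 0.384
time: 43.0
position: [0.6611, -0.0666, 0.1987]
tool_rot: [1.49, 1.0, -1.487]
ft_force: [-1.3, 1.0, 3.5]
grip_width: 0.159
t 43.00 grip 0.159 F [-1.3  1.   3.5] tcp [661.1 -66.6 198.7] q7 0.01 level [ 0.    -0.001 -0.001]
  turn x 0.002  q7 then ~0.01 or 0.01
  turn x -3.139  q7 then ~3.15 or -3.13
 shift now-axes [-1.3  0.5  0.2]  after first turn [-1.3  0.5  0.2] (2nd: y,z flip)
time: 43.5
position: [0.6605, -0.0667, 0.3217]
tool_rot: [1.488, 0.999, -1.489]
ft_force: [1.0, 1.1, -1.5]
grip_width: 0.16
t 43.50 grip 0.160 F [ 1.   1.1 -1.5] tcp [660.5 -66.7 321.7] q7 -0.05 level [ 0.     0.001 -0.   ]
  turn x 1.123  q7 then ~-0.74 or 0.63
  turn x -2.019  q7 then ~2.40 or -2.51
 shift now-axes [ -42.2 -151.7  260.9]  after first turn [-42.3 169.5 249.7] (2nd: y,z flip)
```

```bash
python3 -m creep '[[0,0,0,0.14,0,0,5],[0,0,0,0.14,0,0,5],[0,0,0,0.14,0,0,5],[0,0,0,0.14,0,0,5],[0,0,0,0.14,0,0,5]]'; python3 -m creep '[[0,0,0,0.14,0,0,5],[0,0,0,0.14,0,0,5],[0,0,0,0.143,0,0,5],[0,17,25,0,0,0,5],[0,17,25,0,0,0,5]]';  python3 -m creep '[[0,17,25,0,0,0,5],[0,17,25,0,0,0,5],[0,17,25,0,0,0,5],[0,17,25,0,0,0,5],[0,17,25,0,0,0,5]]';  python3 -m creep '[[0,17,25,0,0,0,5],[0,17,25,0,0,0,5],[0,16.5,24.7,0,0,0,5],[0,0,0,0,0,0,5],[0,0,0,0,0,0,5]]'; python3 -c "
from h import *
go([.4214,-.2508,.255-.164],.06+np.pi/2)"
```

```text
time: 44.0
position: [0.6608, -0.0667, 0.3213]
tool_rot: [1.956, 0.475, -1.954]
ft_force: [-0.5, -0.2, -3.0]
grip_width: 0.159
time: 44.5
position: [0.6128, -0.1033, 0.3208]
tool_rot: [2.19, 0.066, -2.188]
ft_force: [-0.2, -1.0, -0.9]
grip_width: 0.155
time: 45.0
position: [0.4922, -0.1968, 0.321]
tool_rot: [2.192, 0.065, -2.189]
ft_force: [-0.4, -0.0, -1.8]
grip_width: 0.159
time: 45.5
position: [0.4212, -0.2515, 0.3212]
tool_rot: [2.196, 0.066, -2.189]
ft_force: [-0.7, 0.4, -2.6]
grip_width: 0.158
t 45.50 grip 0.158 F [-0.7  0.4 -2.6] tcp [ 421.2 -251.5  321.2] q7 -0.96 level [ 0.    -0.003  0.001]
  turn x -0.002  q7 then ~-0.96 or -0.97
  turn x 3.140  q7 then ~-4.11 or 2.18
 shift now-axes [66.2 -0.6  0. ]  after first turn [66.2 -0.7 -0.2] (2nd: y,z flip)
```

```bash
python3 -m creep '[[15,-0.7,0,0,0,0,5],[18,0,0,0,0,0,5],[18,0,0,0,0,0,5],[15,0,0,0,0,0,5],[0,0,0,0,0,0,5]]'; python3 -m creep '[[0,0,0,0,0,0,5],[0,0,0,0,0,0,5],[0,0,0,0,0,0,5]]';  python3 - <<'E'
from h import *
w=get_image("wrist"); pic(w,"w25",(150,40,450,300),2.6)
go([.4214,-.2508,.255-.164],.06+np.pi/2)
E
```

```text
time: 46.0
position: [0.4219, -0.2489, 0.2533]
tool_rot: [2.186, 0.067, -2.193]
ft_force: [-1.2, -0.1, -2.1]
grip_width: 0.157
time: 46.3
position: [0.4225, -0.2503, 0.256]
tool_rot: [2.194, 0.066, -2.187]
ft_force: [0.5, 0.3, -2.7]
grip_width: 0.16
t 46.35 grip 0.156 F [-0.4 -1.2 -2.1] tcp [ 422.4 -250.3  255.9] q7 -0.81 level [ 0.    -0.003 -0.   ]
  turn x 0.000  q7 then ~-0.81 or -0.81
  turn x -3.141  q7 then ~2.33 or -3.95
 shift now-axes [0.9 0.5 1. ]  after first turn [0.9 0.5 1. ] (2nd: y,z flip)
```

View pics/w25.png

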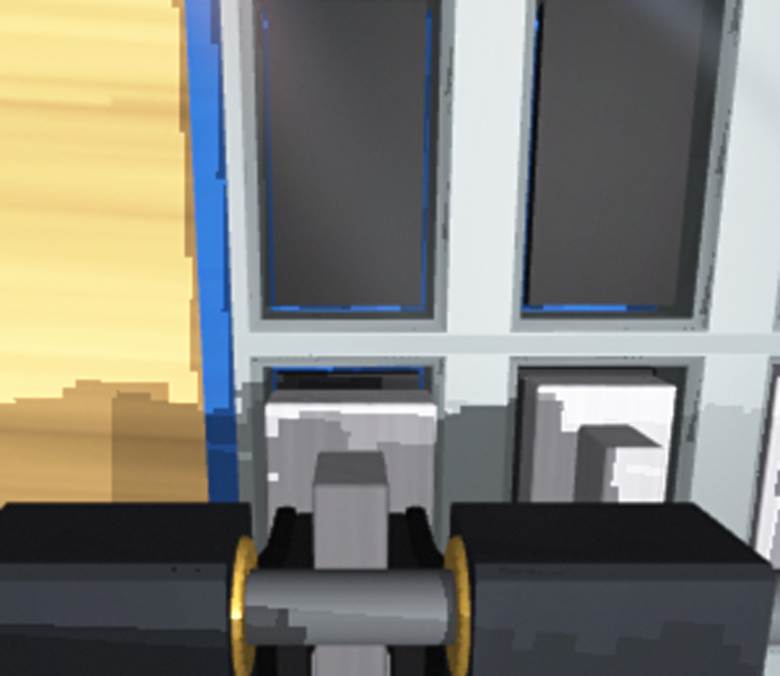

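```bash
python3 -m creep '[[5,0.2,0.8,0,0,0,5],[5,0,0,0,0,0,5],[5,0,0,0,0,0,5],[5,0,0,0,0,0,5],[0,0,0,0,0,0,5]]'; python3 -m creep '[[3,0,0,0,0,0,5],[3,0,0,0,0,0,5],[0,0,0,0,0,0,5],[0,0,0,0,0,0,5]]';python3 -m creep '[[2,0,0,0,0,0,5],[2,0,0,0,0,0,5],[0,0,0,0,0,0,5]]'
```

```text
time: 46.85
position: [0.4208, -0.2503, 0.2343]
tool_rot: [2.191, 0.066, -2.191]
ft_force: [-0.4, 1.2, -2.0]
grip_width: 0.16
time: 47.25
position: [0.4212, -0.2505, 0.2291]
tool_rot: [2.192, 0.066, -2.189]
ft_force: [-0.5, -0.5, -2.2]
grip_width: 0.158
time: 47.55
position: [0.4211, -0.2503, 0.2249]
tool_rot: [2.192, 0.066, -2.189]
ft_force: [-0.5, -0.9, -1.9]
grip_width: 0.157
```

```bash
python3 -m creep '[[2,0,0,0,0,0,5],[0,0,0,0,0,0,5],[2,0,0,0,0,0,5],[0,0,0,0,0,0,5]]';python3 -m creep '[[2,0,0,0,0,0,5],[0,0,0,0,0,0,5],[1,0,0,0,0,0,5],[0,0,0,0,0,0,5],[0,0,0,0,0,0,5]]'
```

```text
time: 47.95
position: [0.4212, -0.2505, 0.2213]
tool_rot: [2.193, 0.066, -2.189]
ft_force: [-1.3, 2.0, 3.3]
grip_width: 0.158
time: 48.45
position: [0.4212, -0.2505, 0.2183]
tool_rot: [2.193, 0.066, -2.189]
ft_force: [-1.1, 1.9, 4.6]
grip_width: 0.153
```

```bash
python3 -m creep '[[1,0,0,0,0,0,5],[0,0,0,0,0,0,5],[1,0,0,0,0,0,5],[0,0,0,0,0,0,5],[0,0,0,0,0,0,5]]'; python3 -m creep '[[0.7,0,0,0,0,0,5],[0,0,0,0,0,0,5],[0,0,0,0,0,0,5]]'
```

```text
time: 48.95
position: [0.4212, -0.2506, 0.2166]
tool_rot: [2.193, 0.066, -2.189]
ft_force: [-4.3, 1.9, 8.4]
grip_width: 0.155
time: 49.25
position: [0.4213, -0.2507, 0.2165]
tool_rot: [2.193, 0.067, -2.19]
ft_force: [-6.0, 3.6, 15.8]
grip_width: 0.157
```

```bash
python3 -m creep '[[-1,0,0,0,0,0,30],[0,0,0,0,0,0,30],[0,0,0,0,0,0,30],[0,0,0,0,0,0,30],[-5,0,0,0,0,0,30]]'; python3 -m creep '[[-20,0,0,0,0,0,30],[-40,0,0,0,0,0,30],[-40,0,0,0,0,0,30],[-20,20,30,0,0,0,60],[0,30,20,0,0,0,60]]';python3 -m creep '[[0,15,0,0,0,0,60],[0,0,0,0,0,0,60],[0,0,0,0,0,0,60],[0,0,0,0,0,0,60]]'; python3 - <<'E'
from h import *
w=get_image("wrist"); pic(w,"w26",(130,0,430,240),2.6)
for n in("top","side"):
    w=get_image(n); pic(w,n[0]+"26")
go([.4296,-.382,.2],.06+np.pi/2)
E
```

```text
time: 49.75
position: [0.4209, -0.2502, 0.221]
tool_rot: [2.191, 0.066, -2.191]
ft_force: [0.1, 0.2, -0.5]
grip_width: 0.339
time: 50.25
position: [0.3734, -0.3046, 0.345]
tool_rot: [2.207, 0.076, -2.176]
ft_force: [-0.1, -0.7, 0.0]
grip_width: 0.449
time: 50.65
position: [0.3753, -0.3172, 0.3409]
tool_rot: [2.19, 0.068, -2.19]
ft_force: [0.9, -0.4, 0.3]
grip_width: 0.681
t 50.80 grip 0.685 F [-0.2 -0.7  0.4] tcp [ 375.4 -317.4  341.1] q7 -0.84 level [ 0.    -0.001 -0.   ]
  turn x 0.002  q7 then ~-0.82 or -0.86
  turn x -3.140  q7 then ~2.32 or -4.01
 shift now-axes [-22.8  67.8 -50.1]  after first turn [-22.9  67.7 -50.2] (2nd: y,z flip)
```

View pics/w26.png

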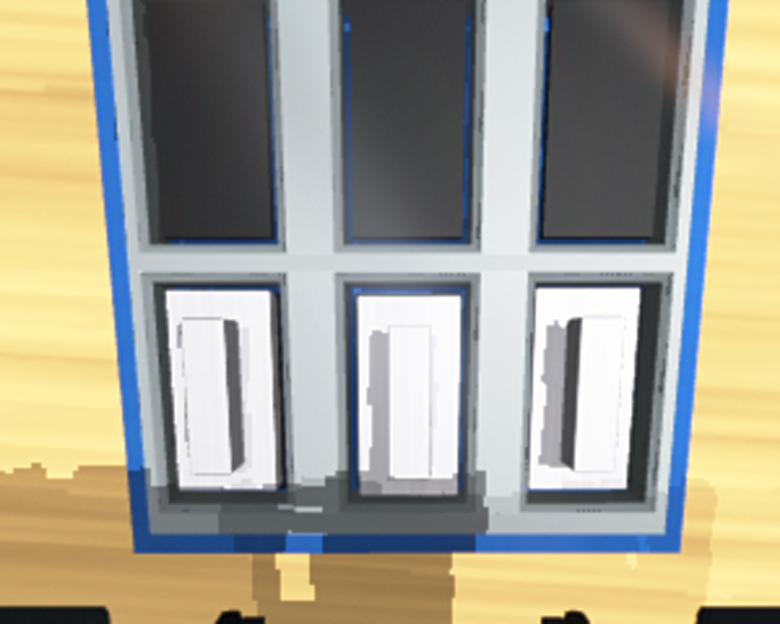

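View pics/s26.png

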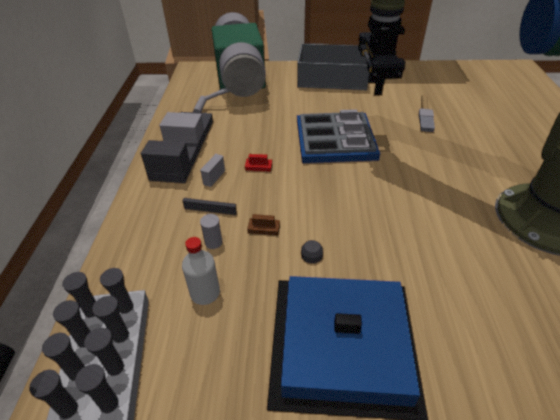

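View pics/t26.png

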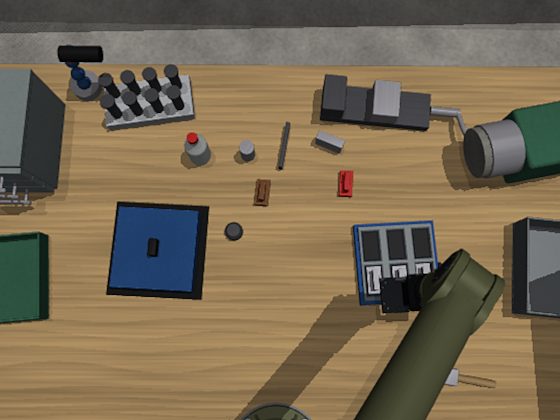

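All three jaws look alike, each at its stop, and both other cameras agree. Nothing grey is left on the bench, and the bystanders haven't moved. Now the lid.

```bash
python3 -m creep '[[-3,-20,-30,0,0,0,60],[-3,-30,-25,0,0,0,60],[-3,-35,-20,0,0,0,60],[-3,-40,-15,0,0,0,60],[-3,-40,-10,0,0,0,60]]'; python3 -m creep '[[0,-40,0,0,0,0,60],[0,-40,0,0,0,0,60],[0,-40,0,0,0,0,60],[0,-40,0,0,0,0,60],[0,-40,0,0,0,0,60]]'; python3 -c "
from h import *
go([.499,.3153,.36-.164],-.05+np.pi/2)"
```

```text
time: 51.3
position: [0.4656, -0.1453, 0.3567]
tool_rot: [2.192, 0.065, -2.188]
ft_force: [0.6, 0.1, 0.0]
grip_width: 0.691
time: 51.8
position: [0.4522, 0.0541, 0.3565]
tool_rot: [2.192, 0.067, -2.188]
ft_force: [0.5, -0.7, 0.4]
grip_width: 0.688
t 51.80 grip 0.688 F [ 0.5 -0.7  0.4] tcp [452.2  54.1 356.5] q7 -1.76 level [ 0.    -0.002  0.   ]
  turn x 0.111  q7 then ~-2.31 or -1.20
  turn x -3.030  q7 then ~0.83 or -4.34
 shift now-axes [  -3.4 -257.8  -62.7]  after first turn [  -3.5 -263.2  -33.7] (2nd: y,z flip)
```

```bash
python3 -m creep '[[0,-35,4,0.111,0,0,60],[0,-38,4,0,0,0,60],[0,-38,4,0,0,0,60],[0,-38,4,0,0,0,60],[0,-38,4,0,0,0,60]]'; python3 -m creep '[[0,-38,4,0,0,0,60],[0,-38,2,0,0,0,60],[0,0,0,0,0,0,60],[0,0,0,0,0,0,60],[0,0,0,0,0,0,60]]'; python3 - <<'E'
from h import *
d=get_image("wrist");h=hsv(d)
m=(h[...,0]>95)&(h[...,0]<130)&(h[...,1]>110)&(h[...,2]>25)
m,c,st=blob(m,(280,100),0);m=cv2.morphologyEx(m.astype(np.uint8),cv2.MORPH_CLOSE,np.ones((61,61)))>0
print("lid",fit([(d,m,(110,0,460,225))],LID,[.499,.3155,-.05],.006,S=4))
pic(d,"w27",polys=[([box(0,0,42,44,22,30)],(.499,.3153,-.05),.006)])
go([.499,.3153,.36-.164],-.05+np.pi/2)
E
```

```text
time: 52.3
position: [0.4378, 0.2414, 0.3562]
tool_rot: [-2.198, 0.055, 2.195]
ft_force: [0.8, 0.2, -0.2]
grip_width: 0.69
time: 52.8
position: [0.4365, 0.3146, 0.3561]
tool_rot: [-2.197, 0.058, 2.194]
ft_force: [0.2, -0.1, -0.3]
grip_width: 0.69
lid (array([ 0.51640989,  0.31441419, -0.04878702]), np.float64(0.002449932782058628))
t 52.85 grip 0.685 F [-0.7 -0.3 -0.5] tcp [436.6 314.3 356.3] q7 -2.24 level [ 0.    -0.002 -0.001]
  turn x -0.003  q7 then ~-2.18 or -2.31
  turn x 3.139  q7 then ~-5.32 or 0.84
 shift now-axes [ -3.6  -4.3 -62.2]  after first turn [ -3.7  -4.1 -62.2] (2nd: y,z flip)
```

View pics/w27.png

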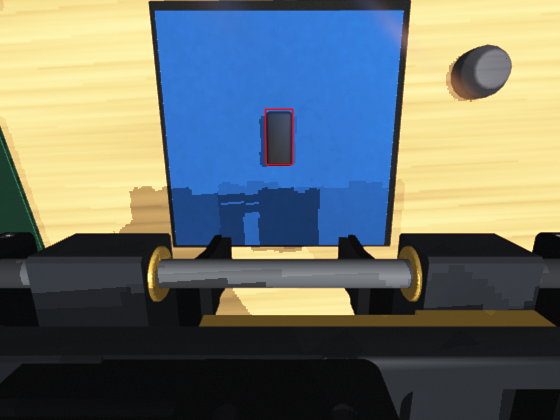

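The knob at (279,137) matches its projection; that fit was off only because its window cut the lid. I'll move over and grip.

```bash
python3 -m creep '[[0,-2,-20,0,0,0,60],[0,-2,-20,0,0,0,60],[0,0,-22,0,0,0,60],[20,0,0,0,0,0,60],[25,0,0,0,0,0,60]]'; python3 -m creep '[[0,0,0,0,0,0,60],[0,0,0,0,0,0,60],[0,0,0,0,0,0,60]]'; python3 - <<'E'
from h import *
go([.499,.3153,.237-.164],-.05+np.pi/2)
d=get_image("wrist");pic(d,"w28")
E
```

```text
time: 53.35
position: [0.5002, 0.3148, 0.3125]
tool_rot: [-2.198, 0.058, 2.188]
ft_force: [-0.6, -0.1, 0.8]
grip_width: 0.691
time: 53.65
position: [0.4991, 0.3162, 0.3131]
tool_rot: [-2.198, 0.055, 2.191]
ft_force: [-0.2, 1.1, 0.2]
grip_width: 0.689
t 53.65 grip 0.689 F [-0.2  1.1  0.2] tcp [499.1 316.2 313.1] q7 -2.11 level [ 0.    -0.003  0.002]
  turn x -0.001  q7 then ~-2.11 or -2.11
  turn x 3.140  q7 then ~-5.25 or 1.03
 shift now-axes [76.1  1.   0.3]  after first turn [76.1  0.9  0. ] (2nd: y,z flip)
```

View pics/w28.png

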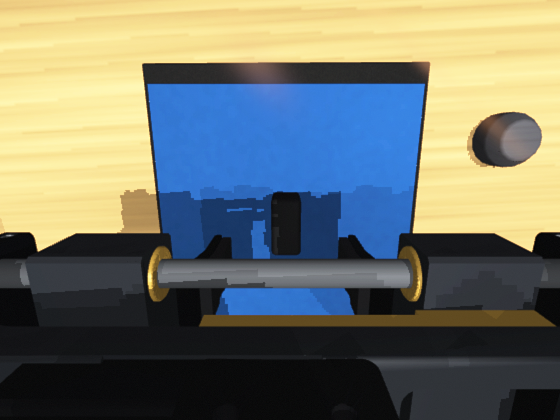

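```bash
python3 -m creep '[[20,1,0,0,0,0,60],[25,0,0,0,0,0,60],[20,0,0,0,0,0,60],[11,0,0,0,0,0,60],[0,0,0,0,0,0,60]]'; python3 -m creep '[[0,0,0,0,0,0,60],[0,0,0,0,0,0,60],[0,0,0,0,0,0,10],[0,0,0,0,0,0,10],[0,0,0,0,0,0,10]]' 50;python3 -m creep '[[0,0,0,0,0,0,10],[0,0,0,0,0,0,10],[0,0,0,0,0,0,10],[0,0,0,0,0,0,10],[0,0,0,0,0,0,10]]' 50; python3 -c "
from h import *
go([.499,.3153,.237-.164],-.05+np.pi/2)"
```

```text
time: 54.2
position: [0.4983, 0.3153, 0.2348]
tool_rot: [-2.197, 0.057, 2.196]
ft_force: [0.9, -0.1, 0.9]
grip_width: 0.691
time: 54.7
position: [0.4987, 0.3155, 0.2359]
tool_rot: [-2.198, 0.055, 2.193]
ft_force: [-0.4, -0.9, -0.3]
grip_width: 0.501
time: 55.2
position: [0.4986, 0.3154, 0.2355]
tool_rot: [-2.198, 0.056, 2.194]
ft_force: [-0.5, 0.7, 0.7]
grip_width: 0.245
t 55.20 grip 0.245 F [-0.5  0.7  0.7] tcp [498.6 315.4 235.5] q7 -2.07 level [ 0.    -0.002 -0.   ]
  turn x -0.001  q7 then ~-2.07 or -2.07
  turn x 3.141  q7 then ~-5.21 or 1.07
 shift now-axes [-1.5  0.1 -0.4]  after first turn [-1.5  0.1 -0.4] (2nd: y,z flip)
```

```bash
python3 -m creep '[[-8,0,0,0,0,0,10],[-15,0,0,0,0,0,10],[-25,0,0,0,0,0,10],[-35,0,0,0,0,0,10],[-40,0,0,0,0,0,10]]' 50; python3 -m creep '[[0,0,0,0,0,0,10],[0,0,0,0,0,0,10]]'; python3 - <<'E'
from h import *
go([.470,-.3135,.36-.164],.061+np.pi/2)
d=get_image("side");pic(d,"s29")
E
```

```text
time: 55.7
position: [0.4979, 0.3149, 0.3595]
tool_rot: [-2.196, 0.058, 2.196]
ft_force: [0.2, 0.4, -3.8]
grip_width: 0.247
time: 55.9
position: [0.4985, 0.3152, 0.3599]
tool_rot: [-2.198, 0.054, 2.191]
ft_force: [-0.2, 0.3, -5.4]
grip_width: 0.244
t 55.90 grip 0.244 F [-0.2  0.3 -5.4] tcp [498.5 315.2 359.9] q7 -2.13 level [ 0.    -0.003  0.002]
  turn x -0.112  q7 then ~-0.86 or -3.39
  turn x 3.030  q7 then ~-4.00 or -0.25
 shift now-axes [ -1.1 629.4  -3.5]  after first turn [-1.000e-01  6.258e+02  6.680e+01] (2nd: y,z flip)
```

View pics/s29.png

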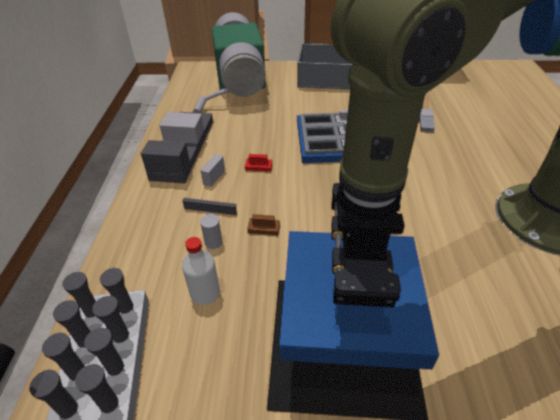

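```bash
python3 -m creep '[[0,15,0,0,0,0,10],[0,30,0,0,0,0,10],[0,38,0,0,0,0,10],[0,38,0,0,0,0,10],[0,38,0,0,0,0,10]]'; python3 -m creep '[[0,38,0,0,0,0,10],[0,38,0,0,0,0,10],[0,38,0,0,0,0,10],[0,38,0,0,0,0,10],[0,38,0,0,0,0,10]]'; python3 -m creep '[[0,38,0,0,0,0,10],[0,38,0,0,0,0,10],[0,38,0,0,0,0,10],[0,38,0,0,0,0,10],[0,38,0,0,0,0,10]]'; python3 -m creep '[[0,35,0,-0.04,0,0,10],[0,25,0,-0.04,0,0,10],[0,15,0,-0.032,0,0,10],[0,0,0,0,0,0,10],[0,0,0,0,0,0,10]]'; python3 - <<'E'
from h import *
go([.470,-.3135,.295-.164],.061+np.pi/2)
E
```

```text
time: 56.45
position: [0.4893, 0.1537, 0.3567]
tool_rot: [-2.195, 0.059, 2.198]
ft_force: [-0.0, -1.0, -4.0]
grip_width: 0.246
time: 56.95
position: [0.4791, -0.0358, 0.357]
tool_rot: [-2.194, 0.057, 2.197]
ft_force: [0.7, -0.2, -4.3]
grip_width: 0.248
time: 57.45
position: [0.469, -0.225, 0.3573]
tool_rot: [-2.194, 0.055, 2.195]
ft_force: [0.4, 0.5, -3.5]
grip_width: 0.248
time: 57.95
position: [0.4682, -0.2979, 0.3574]
tool_rot: [2.191, 0.066, -2.193]
ft_force: [0.4, 1.1, -4.2]
grip_width: 0.249
t 57.95 grip 0.249 F [ 0.4  1.1 -4.2] tcp [ 468.2 -297.9  357.4] q7 -0.80 level [-0.     0.001  0.001]
  turn x -0.002  q7 then ~-0.78 or -0.83
  turn x 3.139  q7 then ~-3.92 or 2.32
 shift now-axes [62.3 15.7 -0.9]  after first turn [62.4 15.6 -0.8] (2nd: y,z flip)
```

```bash
python3 -m creep '[[0,8,-0.5,0,0,0,10],[10,7.6,0,0,0,0,10],[20,0,0,0,0,0,10],[20,0,0,0,0,0,10],[12,0,0,0,0,0,10]]'; python3 -m creep '[[0,0,0,0,0,0,10],[0,0,0,0,0,0,10],[0,0,0,0,0,0,10],[0,0,0,0,0,0,10]]'; python3 - <<'E'
from h import *
go([.470,-.3135,.295-.164],.061+np.pi/2)
d=get_image("wrist");pic(d,"w30")
d=get_image("side");pic(d,"s30",(270,60,410,180),5)
d=get_image("top");pic(d,"t30",(340,200,460,320),5)
E
```

```text
time: 58.45
position: [0.4706, -0.3129, 0.2944]
tool_rot: [2.19, 0.068, -2.191]
ft_force: [-0.4, 0.3, -3.9]
grip_width: 0.246
time: 58.85
position: [0.4713, -0.3137, 0.2975]
tool_rot: [2.193, 0.066, -2.186]
ft_force: [0.5, 1.0, -4.8]
grip_width: 0.25
t 58.85 grip 0.250 F [ 0.5  1.  -4.8] tcp [ 471.3 -313.7  297.5] q7 -0.70 level [ 0.    -0.003 -0.001]
  turn x 0.000  q7 then ~-0.70 or -0.71
  turn x -3.141  q7 then ~2.44 or -3.85
 shift now-axes [ 2.5 -0.3  1.3]  after first turn [ 2.5 -0.3  1.3] (2nd: y,z flip)
```

View pics/w30.png

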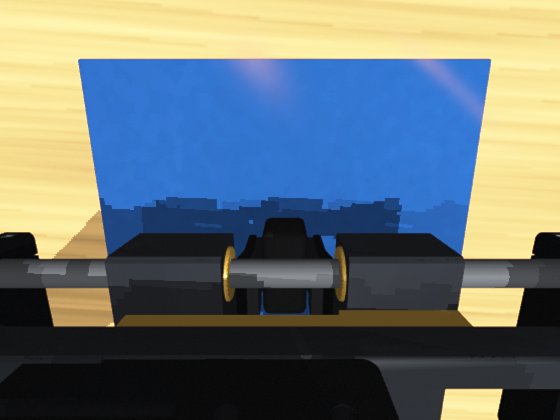

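View pics/s30.png

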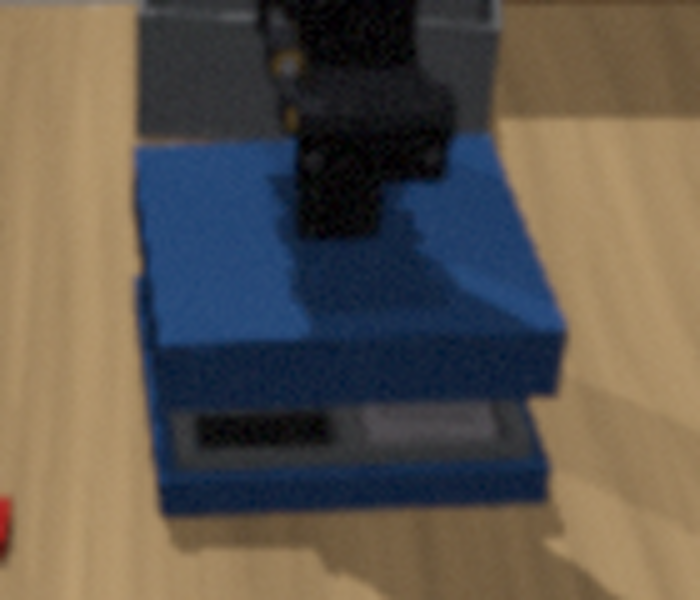

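The lid in the hand looks the same as at the first pickup (far edge at row 58, columns 79–490). I'll lower it.

```bash
python3 -m creep '[[8,0,1.2,0,0.003,0.001,10],[8,0,0,0,0,0,10],[8,0,0,0,0,0,10],[4,0,0,0,0,0,10],[0,0,0,0,0,0,10]]'; python3 -m creep '[[0,0,0,0,0,0,10],[2,0,0,0,0,0,10],[2,0,0,0,0,0,10],[0,0,0,0,0,0,10],[0,0,0,0,0,0,10]]'; python3 -c "
from h import *
go([.470,-.3132,.2535-.164],.061+np.pi/2)"
```

```text
time: 59.5
position: [0.4696, -0.3132, 0.2675]
tool_rot: [2.193, 0.066, -2.187]
ft_force: [-0.8, -0.6, -4.1]
grip_width: 0.256
time: 60.0
position: [0.4699, -0.3135, 0.2646]
tool_rot: [2.195, 0.066, -2.185]
ft_force: [0.0, 0.2, -3.9]
grip_width: 0.248
t 60.00 grip 0.248 F [ 0.   0.2 -3.9] tcp [ 469.9 -313.5  264.6] q7 -0.67 level [ 0.    -0.005 -0.001]
  turn x 0.000  q7 then ~-0.67 or -0.67
  turn x -3.141  q7 then ~2.47 or -3.81
 shift now-axes [11.1 -0.3 -0. ]  after first turn [11.1 -0.3 -0.1] (2nd: y,z flip)
```

```bash
python3 -m creep '[[2,0,0,0,-0.005,-0.001,10],[2,0,0,0,0,0,10],[0,0,0,0,0,0,10],[0,0,0,0,0,0,10]]'; python3 -m creep '[[2,0,0,0,0,0,10],[2,0,0,0,0,0,10],[0,0,0,0,0,0,10],[0,0,0,0,0,0,10]]';  python3 -m creep '[[1.5,0,0,0,0,0,10],[0,0,0,0,0,0,10],[0,0,0,0,0,0,10]]'
```

```text
time: 60.4
position: [0.4699, -0.3135, 0.2605]
tool_rot: [2.19, 0.067, -2.191]
ft_force: [0.8, -0.5, -4.6]
grip_width: 0.247
time: 60.8
position: [0.4699, -0.3135, 0.2565]
tool_rot: [2.19, 0.067, -2.191]
ft_force: [0.6, -0.1, -2.7]
grip_width: 0.248
time: 61.1
position: [0.4699, -0.3135, 0.255]
tool_rot: [2.19, 0.067, -2.191]
ft_force: [0.0, -0.3, -4.9]
grip_width: 0.247
```

```bash
python3 -m creep '[[1,0,0,0,0,0,10],[0,0,0,0,0,0,10],[0,0,0,0,0,0,10]]';  python3 -m creep '[[1,0,0,0,0,0,10],[0,0,0,0,0,0,10],[0,0,0,0,0,0,10]]'
```

```text
time: 61.4
position: [0.4699, -0.3135, 0.254]
tool_rot: [2.19, 0.067, -2.191]
ft_force: [-0.4, -0.2, -5.5]
grip_width: 0.249
time: 61.7
position: [0.47, -0.3136, 0.2535]
tool_rot: [2.19, 0.067, -2.19]
ft_force: [-1.4, 1.4, 0.9]
grip_width: 0.249
```

Contact came at 0.2535, exactly the height for a closed lid. I'll release, back off and inspect.

```bash
python3 -m creep '[[0,0,0,0,0,0,60],[0,0,0,0,0,0,60],[0,0,0,0,0,0,60],[0,0,0,0,0,0,60],[-10,0,0,0,0,0,60]]'; python3 -m creep '[[-30,0,0,0,0,0,60],[-40,0,0,0,0,0,60],[-40,0,0,0,0,0,60],[-20,0,30,0,0,0,60],[0,0,30,0,0,0,60]]'; python3 -m creep '[[0,0,30,0,0,0,60],[0,0,0,0,0,0,60],[0,0,0,0,0,0,60],[0,0,0,0,0,0,60]]'; python3 - <<'E'
from h import *
d=get_image("wrist");h=hsv(d)
m=(h[...,0]>95)&(h[...,0]<130)&(h[...,1]>110)&(h[...,2]>25)
m,c,st=blob(m,(280,100),0);m=cv2.morphologyEx(m.astype(np.uint8),cv2.MORPH_CLOSE,np.ones((61,61)))>0
CASE=[box(0,0,0,210,210,24),box(0,0,24,208,208,42)]
x,f=fit([(d,m,(100,0,480,225))],CASE,[.470,-.3135,.06],0,S=4);print(x,f)
pic(d,"w31",polys=[(LID,(.470,-.3135,.061),.024),([box(0,0,66,44,22,30)],(.470,-.3135,.061),0)])
d=get_image("side");pic(d,"s31",(270,80,410,180),5.5,polys=[([box(0,0,66,208,208,0)],(.470,-.3155,.061),0)])
d=get_image("top");pic(d,"t31")
print(monitor.get_state()["time"])
E
```

```text
time: 62.2
position: [0.4695, -0.3131, 0.2624]
tool_rot: [2.188, 0.068, -2.193]
ft_force: [0.9, 0.5, -0.0]
grip_width: 0.614
time: 62.7
position: [0.4103, -0.3187, 0.3966]
tool_rot: [2.193, 0.062, -2.184]
ft_force: [-0.8, 0.0, 0.4]
grip_width: 0.684
time: 63.1
position: [0.3809, -0.3187, 0.3935]
tool_rot: [2.19, 0.067, -2.189]
ft_force: [0.1, -0.8, 0.5]
grip_width: 0.691
[ 0.46957819 -0.31381374  0.06247841] 0.008353565917558314
63.25
```

View pics/w31.png

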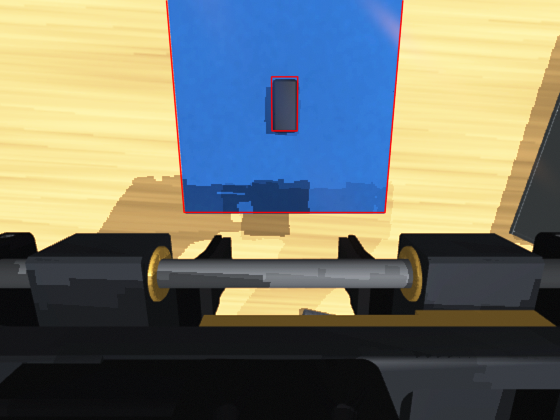

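View pics/s31.png

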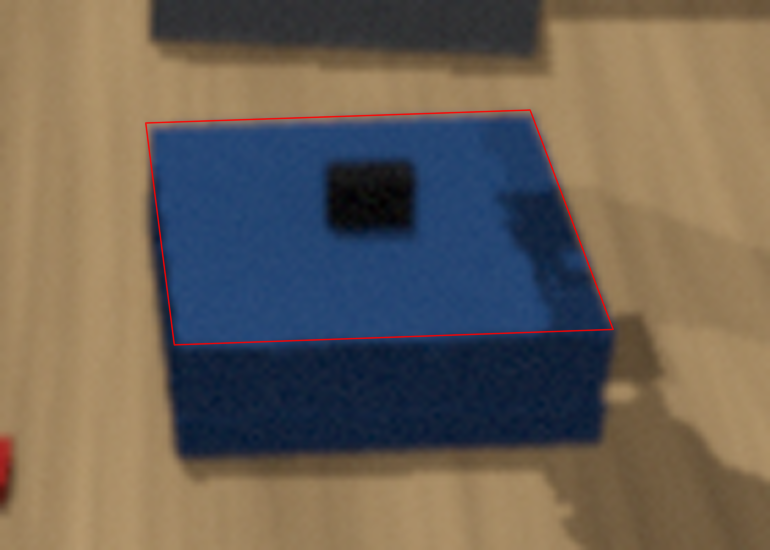

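View pics/t31.png

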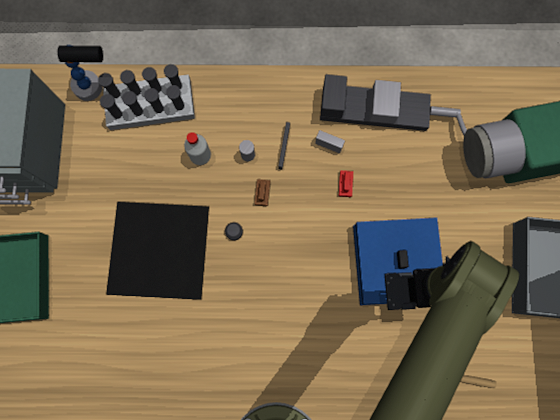

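The lid lies level on its outline at the closed height. The mat is empty, no jaws remain on the bench, and the bystanders are where they were. I'll hand in.

```bash
python3 -c "
from bench import ctrl
print(ctrl.close_job())"
```

```text
the job is handed in; nothing more can be done
None
```

The three steel jaws are put away in their case, the lid is back on, and the job was handed in at about 63 s of the 210 s.

**What I did:** I lifted the lid off by its knob and set it flat in the middle of the mat. I then laid each jaw rib up in its own recess of the near row and pressed it down to a firm stop before closing the case. Only three jaws were present; I left the brown and red look-alikes alone.

**Last checks:**
- **Jaws:** each stopped within 0.2 mm of the height worked out for flush with the deck, with 13–19 N on it. The pads needed about 8 N.
- **Lid:** it made contact at the computed closed height, and its outline fits level on the case to within about 1 mm.
- **Bench:** the mat is clear, and in the camera views the other things looked to be where they started. The gripper is clear of everything.

**What disagreed:**
- **Outer jaws:** in the wrist views the two outer jaws looked a few mm off-centre, towards the middle of the case. I put that down to viewing angle, because their size and stop heights said flush, and I did not probe them again.
- **Cameras:** the side and top views differed by about 4 mm sideways, so I placed from the wrist view and the force readings.
- **Tool turn:** early on, with nothing held, one turn ran into joint 7's limit and tilted the tool over the bench. I levelled it, nothing was touched, and I turned the other way.

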